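# Turn a cupboard door over on the downdraft sanding table

## Task

The inside of the small cupboard door on the downdraft sanding table has been sanded; now get it ready for sanding the outside. Take the sanding block off it, slide the door out over the table's open front edge so that you can get a finger under it, turn it over so that the hinge cups face down, lower it without letting it drop, and slide it fully home again, flat between the side stops and against the back stop. Then put the sanding block back on top of the door, right way up, and leave the tape measure, glue bottle and marking gauge where they are.

Things in the scene. Friction and masses are not known exactly. Their poses are not given: they have to be found in the camera images.
- downdraft_table: Downdraft sanding table, fixed: a plywood box with a grey perforated deck at z = 100 mm, x -95 (open front edge) to +95 (back), y -115 to +215. Origin on the bench below the door's home; z up, +x from front edge to back stop. Wooden stops 8 mm high on the deck: back stop x 70 to 90; side stops with inner faces at y = -94 and +94, 18 mm wide, x -70 to 70, front ends flared outward.
- deck_front_edge (a point): Middle of the deck's open front edge, 100 mm above the bench: no stop here, a plain vertical face below. Table frame x = -95, y = 0, z = 100 mm. A fixed black tool case, 182 mm high (232 at its handle), stands near: in the robot's frame x 0.22 to 0.46 m, y -0.24 to 0.18 m.
- back_stop (a point): Top of the back stop's inner face, at its middle: table frame x = 70, y = 0, z = 108 mm. The door's back edge belongs against this face. The stop is 20 mm wide.
- free_deck (a point): Middle of the bare deck beside the stops (100 mm wide across y, 190 mm deep), free to park the block: table frame x = 0, y = 165, z = 100 mm. A grey hose spigot, 58 mm across, sticks 45 mm out of the table's back at y = 150, z = 50.
- cupboard_door: Plywood cupboard door, a slab 140 (its x) by 180 (y) by 18 mm (z), 0.2 to 0.4 kg, origin at its middle. +z face: the inside, two hinge cups 35 mm across, 12 deep at x = 48, y = -52 and 52; -z face plain. Starts inside up on the deck, axes along the table's, back edge 2 to 12 mm from the back stop, 10 mm proud of the stops. Home: table frame x = 0, y = 0 (4 mm play), z = 109 mm.
- door_front_edge (a point): Middle of the door's edge at its x = -70 mm, at half thickness: the edge towards the open front of the table at the start.
- sanding_block: Brown cork sanding block, 64 mm (x) by 112 mm (y) by 31 mm (z), 0.07 kg. Origin at the middle of its underside, z up. At the start it lies on the door, turned any way.
- tape_measure: Yellow tape measure standing on the bench, 38 x 91 x 69 mm, a bystander. Origin at the middle of its underside. It and the glue bottle may stand in each other's place.
- glue_bottle: Yellow glue bottle with a red nozzle, 46 x 70 x 168 mm, standing upright on the bench, a bystander. Origin at the middle of its underside.
- marking_gauge: Wooden marking gauge lying on the bench, 67 x 200 x 52 mm, its beam along its y axis, a bystander. Origin at the middle of its underside.

How it is judged:
By the outcome, as a careful person would: the job done as asked, in the order asked, and still so for the second after the job is handed in, with the robot touching nothing.
It also fails if it takes over 72 s, if anything falls off the work surface, if the arm or the gripper's body presses on something with over 40 N, if the wrist force passes 120 N, or if a joint passes its speed limit or range.

## Robot

A 7-joint arm with a two-finger parallel gripper is mounted at the origin on the work surface; the furniture and walls round the work are solid. World frame = base frame: x ahead of the robot, y to its left, z up, the work surface at z = 0. Lengths are in m, angles in degrees, forces in N, time in s.
With the tool pointing down it reaches from about 0.375 to 0.925 m from the base axis. Payload 3.1 kg.
Tool frame: the origin (TCP) lies at the very end of the fingers, on their centre line; the grasp point (between the pads) lies 19 mm behind it; z points along the fingers, y is the line along which they close (so a half turn about z gives the same grasp; the last joint's range is limited). The gripper opens to 85 mm and grips with 20 to 120 N. Pads are 22 mm wide; open, the fingers measure 114 mm over their backs; the gripper's body (76 mm by 85 mm) begins 54 mm behind the grasp point. The pads swing forward as they close: fully open they stand 13 mm farther back than shut.
Start: joints at [67.964, 21.939, 2.515, 91.553, -1.026, 66.532, -2.859], TCP at [0.184, -0.623, 0.231] pointing down, gripper open.
Joint ranges: [-149.38, 149.38], [-23.57, 123.04], [-84.95, 90], [0, 143.3], [-89.99, 269.99], [3.08, 112.72], [-163.45, 163.45]. Speed limits (degrees/s): [159.86, 159.86, 180, 180, 180, 180, 180].

## Interface

Orientations are given as [roll, pitch, yaw] about the fixed x, y, z axes, in that order (R = Rz(yaw) Ry(pitch) Rx(roll)).
In Python, from workcell import status, cams, workorder gives the robot as it stands. The module is installed in compiled form; this text tells all that it offers.
- The arm moves only by the tool jog_arm, never from a script. Its argument "targets" is a list of rows, each an object of numbers: "fingers": the closure, from 0 (fully open) to 1 (shut); "tx", "ty", "tz": the shift along the tool's x, y, z in m; "ax", "ay", "az": the turn, a rotation vector about the tool's x, y, z in rad. In form: [{"fingers": .., "tx": .., "ty": .., "tz": .., "ax": .., "ay": .., "az": ..}, ...]. A call has 1 to 10 rows; each row is the pose to reach, as a shift and turn from the pose commanded when the call began, along the tool's axes at that moment; what a row does not reach only later rows make up. A row lasts 1/10 s, in which the tool goes at most 50 mm and 8.59 degrees, less where a joint would pass 70% of its speed; a pose out of reach is approached as far as the arm can. A call with a gripper value outside its range is refused whole. The fingers move at their own pace and stop on an object; "grip_force" is the grip in N (left out, the last holds). Time passes only in rows, so rows that repeat a pose let the fingers close. It gives the time, the measured TCP pose, the force, the opening and the grip force at its end, in the units of the state.
- status.get_state(): the state, without advancing time (a new reading comes with each control period).
- cams.grab_frame(name): name is "scene" or "side" or "wrist"; returns a dict with "image" (400x640x3 uint8, red, green, blue), "fx", "fy", "cx", "cy" (pixels), "xyz" and "orientation" of the camera in the world. Camera axes: x right, y up, looking along -z (the intrinsics and any distortion apply to the point x, -y, -z); pixel columns grow to the right and rows downward; lengths in m; the calibration is good to about 2 mm. A picture is of the moment at which its call begins. There is no depth.
- workorder.sign_off(): hands the job in; it is judged then, once.
The state is a dict: "time": time; "joint_positions": joint angles; "qvel": joint speeds; "tau": joint torques, N m; "tcp_pos": TCP position; "orientation": TCP orientation; "ft_force": force on the tool from outside, world axes, zero at the start; "torque": the same for the moment, N m; "finger_gap": finger opening in m; "gripper_force": force on a finger pad.
Only numpy, scipy, OpenCV 4.12 (cv2) and the standard library are available. Lean on these libraries where they do the work, as an engineer would, in place of code of your own. Each camera call takes 0.05 s, during which the arm holds its last target. There are 200 camera calls.

## Working session

There is one attempt and no reset: what is moved stays moved. The work goes in short steps, Python scripts to look and compute and a tool call to move; the robot and the scene stay as the last step left them, time stands still between calls to the robot, and variables do not carry over. Pictures are saved under pics/ and viewed, at most 11 in all, crops included, and the job is handed in when it is done.

Besides the shell and the picture viewer there is one more tool, called after ">>>" as name([rows], argument=value, ...), one row to a line, values as JSON. jog_arm: Moves the arm, as the interface text tells. Its arguments: {"type":"object","properties":{"targets":{"type":"array","items":{"type":"object","properties":{"fingers":{"type":"number"},"tx":{"type":"number"},"ty":{"type":"number"},"tz":{"type":"number"},"ax":{"type":"number"},"ay":{"type":"number"},"az":{"type":"number"}}}},"grip_force":{"type":"number"}},"required":["targets"]}

```bash
mkdir -p pics; cat > h.py <<'E'
import numpy as np, cv2
from scipy.spatial.transform import Rotation as R
from workcell import status, cams, workorder
def save(name,fn):
    f=cams.grab_frame(name); cv2.imwrite('pics/'+fn,cv2.cvtColor(f['image'],cv2.COLOR_RGB2BGR)); 
    np.save('pics/'+fn+'.npy',np.array([f['fx'],f['fy'],f['cx'],f['cy'],*f['xyz'],*f['orientation']])); return f
def ray(fn,u,v):
    c=np.load('pics/'+fn+'.npy'); d=np.array([(u-c[2])/c[0],-(v-c[3])/c[1],-1.])
    r=R.from_euler('xyz',c[7:10],degrees=True); d=r.apply(d); return c[4:7],d/np.linalg.norm(d)
def onz(fn,u,v,z):
    o,d=ray(fn,u,v); return o+d*(z-o[2])/d[2]
def tri(*obs):
    A=0;b=0
    for fn,u,v in obs:
        o,d=ray(fn,u,v);P=np.eye(3)-np.outer(d,d);A=A+P;b=b+P@o
    x=np.linalg.solve(A,b); return x,[np.linalg.norm(np.cross(x-ray(*q)[0],ray(*q)[1])) for q in obs]
def proj(fn,p):
    c=np.load('pics/'+fn+'.npy'); q=R.from_euler('xyz',c[7:10],degrees=True).inv().apply(np.array(p)-c[4:7])
    return np.array([c[2]+c[0]*q[0]/-q[2], c[3]-c[1]*q[1]/-q[2]])
E
python3 - <<'E'
from h import *
for n in('scene','side'):
    f=save(n,n+'1.png'); print(n,{k:f[k] for k in f if k!='image'})
a=np.vstack([cv2.imread('pics/scene1.png'),cv2.imread('pics/side1.png')])
print(status.get_state())
E
```

```text
scene {'fx': 500.95353664156096, 'fy': 500.95353664156096, 'cx': 318.31918213143774, 'cy': 204.68304750678348, 'xyz': array([-0.17742715,  0.80123282,  1.1135219 ]), 'orientation': array([  42.8130104 ,   -0.86808498, -126.81491298])}
side {'fx': 508.85122457388985, 'fy': 508.85122457388985, 'cx': 315.0873036665472, 'cy': 201.3408576917287, 'xyz': array([1.20223903, 0.22980017, 1.28065268]), 'orientation': array([28.5035782 ,  0.45565615, 91.84862367])}
{'time': 0.1, 'joint_positions': array([67.96374927, 21.98771785,  2.5113838 , 91.64014917, -1.0254125 ,
       66.53250342, -2.85780518]), 'qvel': array([-0.06212754, -0.06975087, -0.05927034, -0.21907653, -0.00653171,
       -0.03393151, -0.10172252]), 'tau': array([ 2.48993252e-03, -4.34730935e+01,  1.02947619e+00, -2.50454772e+01,
        1.09264613e-02,  5.43891394e-03, -7.99566578e-06]), 'tcp_pos': array([ 0.18363515, -0.62262355,  0.23000709]), 'orientation': array([-1.79862300e+02,  7.29418061e-03,  1.64388805e+01]), 'ft_force': array([-0.6813542 , -0.23439453,  0.64292794]), 'torque': array([ 0.05369341,  0.02920049, -0.00573653]), 'gripper_force': 0.0, 'finger_gap': 0.08529336333148806}
```

View pics/scene1.png

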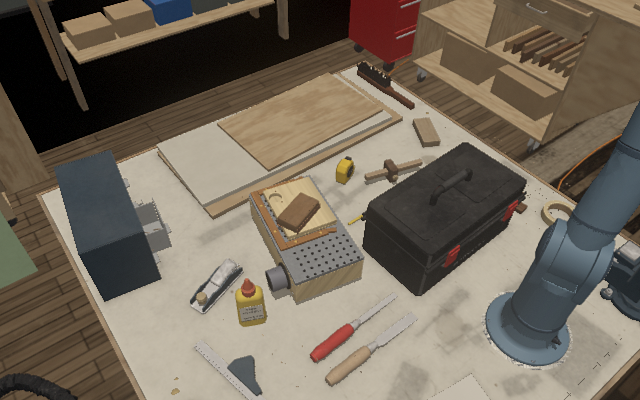

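View pics/side1.png

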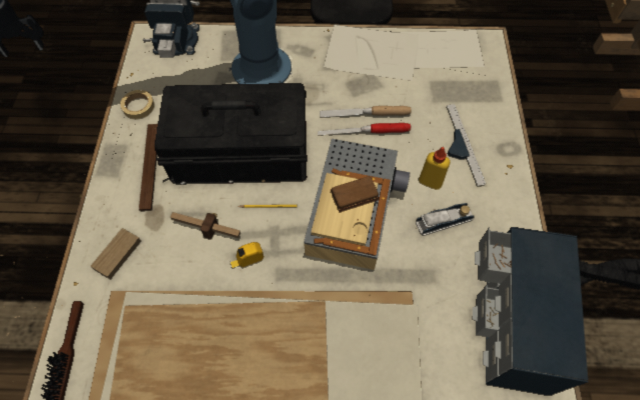

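The scene view shows the table at about (305,235) with the door, the cork block at (298,212) and the free deck at (325,258). The side view shows the deck at (352,200), the block at (355,193), the spigot at (400,180) and the front edge on the left (about x=320). I'll enlarge both next.

```bash
python3 - <<'E'
from h import *
a=cv2.imread('pics/scene1.png')[165:310,235:375]; b=cv2.imread('pics/side1.png')[130:275,290:420]
s=4
a=cv2.resize(a,(560,580),interpolation=cv2.INTER_CUBIC);b=cv2.resize(b,(520,580),interpolation=cv2.INTER_CUBIC)
cv2.imwrite('pics/a1.png',a);cv2.imwrite('pics/b1.png',b)
E
```

```text
(no output)
```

View pics/a1.png

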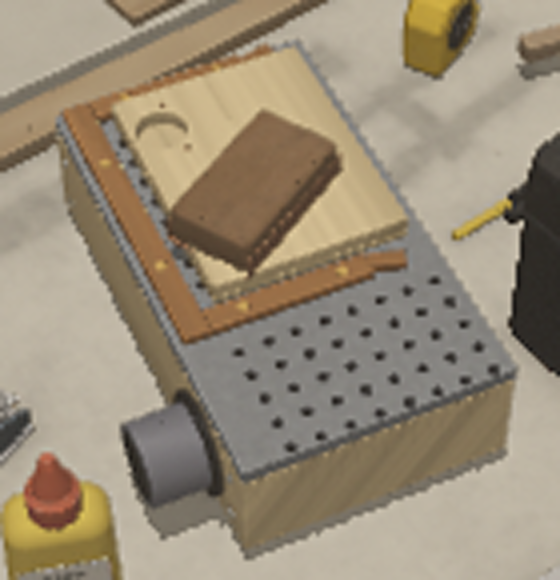

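View pics/b1.png

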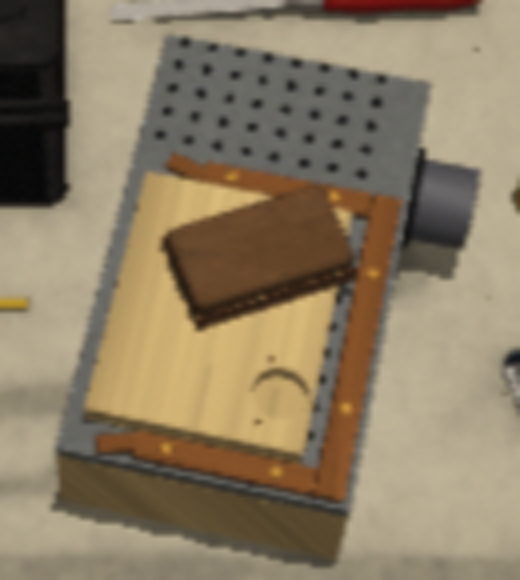

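The enlarged views show the deck corners, the door corners and the block corners. In a1 the block top corners are at (340,155), (247,262), (172,210) and (263,110). In b1 they are at (165,235), (322,187), (353,265) and (198,317). Next I triangulate.

```bash
cat >> h.py <<'E'
def A(x,y): return ('scene1.png',235+(x-1.5)/4,165+(y-1.5)/4)
def B(x,y): return ('side1.png',290+(x-1.5)/4,130+(y-1.5)/4)
def T(): # table frame fit
    return None
E
python3 - <<'E'
from h import *
P={'d_b-':((62,117),(347,500)),'d_b+':((240,474),(428,85)),'d_f+':((516,370),(167,38)),'d_f-':((295,45),(58,455)),
'door_f-':((295,50),(87,415)),'door_f+':((407,222),(148,172)),'door_b-':((112,103),(303,457)),
'k1':((340,155),(165,235)),'k2':((247,262),(322,187)),'k3':((172,210),(353,265)),'k4':((263,110),(198,317))}
Q={}
for k,(a,b) in P.items():
    x,r=tri(A(*a),B(*b)); Q[k]=x; print(k,x.round(4),np.round(r,4))
L=np.array([[95,-115],[95,215],[-95,215],[-95,-115]])/1000
W=np.array([Q[k][:2] for k in('d_b-','d_b+','d_f+','d_f-')])
lc=L-L.mean(0);wc=W-W.mean(0)
th=np.arctan2((lc[:,0]*wc[:,1]-lc[:,1]*wc[:,0]).sum(),(lc*wc).sum()); M=np.array([[np.cos(th),-np.sin(th)],[np.sin(th),np.cos(th)]])
t=W.mean(0)-M@L.mean(0); print('table yaw',np.degrees(th),'org',t,'resid',(W-(L@M.T+t)).round(4).tolist())
for k in Q: print(k,((Q[k][:2]-t)@M*1000).round(1),(Q[k][2]*1000).round(1))
k=np.array([Q['k%d'%i] for i in(1,2,3,4)]);c=k.mean(0); d=(k[1]-k[0]+k[2]-k[3])/2; e=(k[2]-k[1]+k[3]-k[0])/2
print('block c',c,'long',np.degrees(np.arctan2(d[1],d[0])),np.linalg.norm(d[:2]),'short',np.degrees(np.arctan2(e[1],e[0])),np.linalg.norm(e[:2]))
E
```

```text
d_b- [0.7093 0.3572 0.1017] [0.0002 0.0002]
d_b+ [0.394  0.4237 0.0967] [0.0017 0.0017]
d_f+ [0.3566 0.2392 0.0949] [0.0002 0.0002]
d_f- [0.6801 0.176  0.0923] [0.0004 0.0004]
door_f- [0.6599 0.1926 0.1118] [0.0012 0.0012]
door_f+ [0.4815 0.2288 0.1149] [0.0006 0.0006]
door_b- [0.6875 0.3288 0.1167] [0.0003 0.0003]
k1 [0.5413 0.2404 0.135 ] [0. 0.]
k2 [0.5019 0.3433 0.1345] [0.0005 0.0005]
k3 [0.5628 0.3607 0.14  ] [0.0004 0.0004]
k4 [0.6025 0.2612 0.1393] [0.0012 0.0012]
table yaw 78.80800503382508 org [0.58407218 0.28931329] resid [[-0.006, -0.003], [0.0024, -0.0005], [0.0019, 0.0013], [0.0017, 0.0022]]
d_b- [  90.9 -109.7] 101.7
d_b+ [ 95.  212.6] 96.7
d_f+ [-93.3 213.4] 94.9
d_f- [ -92.5 -116.2] 92.3
door_f- [-80.2 -93.2] 111.8
door_f+ [-79.3  88.9] 114.9
door_b- [ 58.8 -93.8] 116.7
k1 [-56.3  32.5] 135.0
k2 [37.1 91.1] 134.5
k3 [65.9 34.8] 140.0
k4 [-24.  -23.5] 139.3
block c [0.55211127 0.30141985 0.13720431] long 111.31923578734451 0.10866203610417577 short 17.386652245967678 0.06393176025863898
```

```bash
cat >> h.py <<'E'
import json,os
def cmd():
    if os.path.exists('cmd.npy'):
        c=np.load('cmd.npy'); return c[:3],R.from_rotvec(c[3:])
def sync():
    s=status.get_state(); np.save('cmd.npy',np.r_[s['tcp_pos'],R.from_euler('xyz',s['orientation'],degrees=True).as_rotvec()])
def plan(*wps):
    """wps: (pos, rpy or Rotation, fingers, nrows); prints rows for one call each, updates commanded pose"""
    for p,o,f,n in wps:
        p0,r0=cmd(); r=o if isinstance(o,R) else R.from_euler('xyz',o,degrees=True)
        t=np.round(r0.inv().apply(np.array(p)-p0),4); a=np.round((r0.inv()*r).as_rotvec(),3)
        print(n,'x',json.dumps(dict(fingers=f,tx=t[0],ty=t[1],tz=t[2],ax=a[0],ay=a[1],az=a[2])))
        np.save('cmd.npy',np.r_[p0+r0.apply(t),(r0*R.from_rotvec(a)).as_rotvec()])
O=np.array([0.5835,0.2895]); YAW=79.0
def tab(x,y):
    a=np.radians(YAW); return O+np.array([[np.cos(a),-np.sin(a)],[np.sin(a),np.cos(a)]])@np.array([x,y])
E
python3 - <<'E'
from h import *
np.save('cmd.npy',np.r_[.184,-.623,.231,R.from_euler('xyz',[180,0,16.44],degrees=True).as_rotvec()])
plan(([.45,-.45,.42],[180,0,50],0,8),([.56,0.,.45],[180,0,85],0,10),([.552,.301,.36],[180,0,109],0,8))
E
```

```text
8 x {"fingers": 0, "tx": 0.3041, "ty": -0.0906, "tz": -0.189, "ax": 0.0, "ay": 0.0, "az": -0.586}
10 x {"fingers": 0, "tx": 0.4155, "ty": -0.2049, "tz": -0.03, "ax": 0.0, "ay": 0.0, "az": -0.611}
8 x {"fingers": 0, "tx": 0.2992, "ty": -0.0341, "tz": 0.09, "ax": -0.0, "ay": 0.0, "az": -0.418}
```

>>> jog_arm([
  {"fingers": 0, "tx": 0.3041, "ty": -0.0906, "tz": -0.189, "az": -0.586},
  {"fingers": 0, "tx": 0.3041, "ty": -0.0906, "tz": -0.189, "az": -0.586},
  {"fingers": 0, "tx": 0.3041, "ty": -0.0906, "tz": -0.189, "az": -0.586},
  {"fingers": 0, "tx": 0.3041, "ty": -0.0906, "tz": -0.189, "az": -0.586},
  {"fingers": 0, "tx": 0.3041, "ty": -0.0906, "tz": -0.189, "az": -0.586},
  {"fingers": 0, "tx": 0.3041, "ty": -0.0906, "tz": -0.189, "az": -0.586},
  {"fingers": 0, "tx": 0.3041, "ty": -0.0906, "tz": -0.189, "az": -0.586},
  {"fingers": 0, "tx": 0.3041, "ty": -0.0906, "tz": -0.189, "az": -0.586},
])

```text
invalid input at $.targets[0]: expected keys fingers, tx, ty, tz, ax, ay, az
```

>>> jog_arm([
  {"tx": 0.4155, "ty": -0.2049, "tz": -0.03, "az": -0.611},
  {"tx": 0.4155, "ty": -0.2049, "tz": -0.03, "az": -0.611},
  {"tx": 0.4155, "ty": -0.2049, "tz": -0.03, "az": -0.611},
  {"tx": 0.4155, "ty": -0.2049, "tz": -0.03, "az": -0.611},
  {"tx": 0.4155, "ty": -0.2049, "tz": -0.03, "az": -0.611},
  {"tx": 0.4155, "ty": -0.2049, "tz": -0.03, "az": -0.611},
  {"tx": 0.4155, "ty": -0.2049, "tz": -0.03, "az": -0.611},
  {"tx": 0.4155, "ty": -0.2049, "tz": -0.03, "az": -0.611},
  {"tx": 0.4155, "ty": -0.2049, "tz": -0.03, "az": -0.611},
  {"tx": 0.4155, "ty": -0.2049, "tz": -0.03, "az": -0.611},
])

```text
invalid input at $.targets[0]: expected keys fingers, tx, ty, tz, ax, ay, az
```

>>> jog_arm([
  {"tx": 0.2992, "ty": -0.0341, "tz": 0.09, "az": -0.418},
  {"tx": 0.2992, "ty": -0.0341, "tz": 0.09, "az": -0.418},
  {"tx": 0.2992, "ty": -0.0341, "tz": 0.09, "az": -0.418},
  {"tx": 0.2992, "ty": -0.0341, "tz": 0.09, "az": -0.418},
  {"tx": 0.2992, "ty": -0.0341, "tz": 0.09, "az": -0.418},
  {"tx": 0.2992, "ty": -0.0341, "tz": 0.09, "az": -0.418},
  {"tx": 0.2992, "ty": -0.0341, "tz": 0.09, "az": -0.418},
  {"tx": 0.2992, "ty": -0.0341, "tz": 0.09, "az": -0.418},
  {"tx": 0.2992, "ty": -0.0341, "tz": 0.09, "az": -0.418},
])

```text
invalid input at $.targets[0]: expected keys fingers, tx, ty, tz, ax, ay, az
```

```bash
python3 - <<'E'
from h import *
s=status.get_state(); print(s['time'],s['tcp_pos'],s['orientation'],s['joint_positions'].round(2)); print(cmd()[0])
f=save('wrist','w1.png'); print(f['xyz'],f['orientation'],f['fx'])
E
```

```text
0.1 [ 0.18363515 -0.62262355  0.23000709] [-1.79862300e+02  7.29418061e-03  1.64388805e+01] [67.96 21.99  2.51 91.64 -1.03 66.53 -2.86]
[0.55200759 0.301018   0.36      ]
[ 0.25238903 -0.60332692  0.37267946] [-16.35506522   0.15949107 -73.62114856] 303.781534535846
```

View pics/w1.png

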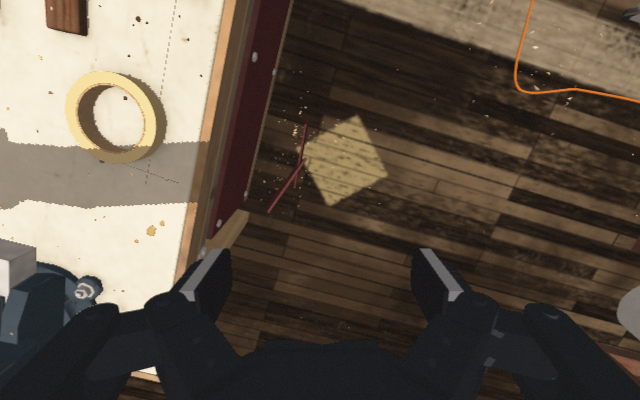

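>>> jog_arm([
  {"fingers": 0, "tx": 0.3041, "ty": -0.0906, "tz": -0.189, "ax": 0, "ay": 0, "az": -0.586},
  {"fingers": 0, "tx": 0.3041, "ty": -0.0906, "tz": -0.189, "ax": 0, "ay": 0, "az": -0.586},
  {"fingers": 0, "tx": 0.3041, "ty": -0.0906, "tz": -0.189, "ax": 0, "ay": 0, "az": -0.586},
  {"fingers": 0, "tx": 0.3041, "ty": -0.0906, "tz": -0.189, "ax": 0, "ay": 0, "az": -0.586},
  {"fingers": 0, "tx": 0.3041, "ty": -0.0906, "tz": -0.189, "ax": 0, "ay": 0, "az": -0.586},
  {"fingers": 0, "tx": 0.3041, "ty": -0.0906, "tz": -0.189, "ax": 0, "ay": 0, "az": -0.586},
  {"fingers": 0, "tx": 0.3041, "ty": -0.0906, "tz": -0.189, "ax": 0, "ay": 0, "az": -0.586},
  {"fingers": 0, "tx": 0.3041, "ty": -0.0906, "tz": -0.189, "ax": 0, "ay": 0, "az": -0.586},
])

```text
time: 0.95
tcp_pos: [0.456, -0.4459, 0.4234]
orientation: [179.7, -0.2, 50.5]
ft_force: [1.2, -0.7, 0.7]
finger_gap: 0.0854
gripper_force: 0.0
```

```bash
python3 - <<'E'
from h import *
s=status.get_state(); print(s['time'],s['tcp_pos'],s['orientation'],s['joint_positions'].round(2))
E
```

```text
0.95 [ 0.45595969 -0.44585312  0.42338081] [179.714147    -0.22138554  50.52874547] [ 49.6   15.76 -11.38  77.41   2.86  86.84  -0.98]
```

>>> jog_arm([
  {"fingers": 0, "tx": 0.4155, "ty": -0.2049, "tz": -0.03, "ax": 0, "ay": 0, "az": -0.611},
  {"fingers": 0, "tx": 0.4155, "ty": -0.2049, "tz": -0.03, "ax": 0, "ay": 0, "az": -0.611},
  {"fingers": 0, "tx": 0.4155, "ty": -0.2049, "tz": -0.03, "ax": 0, "ay": 0, "az": -0.611},
  {"fingers": 0, "tx": 0.4155, "ty": -0.2049, "tz": -0.03, "ax": 0, "ay": 0, "az": -0.611},
  {"fingers": 0, "tx": 0.4155, "ty": -0.2049, "tz": -0.03, "ax": 0, "ay": 0, "az": -0.611},
  {"fingers": 0, "tx": 0.4155, "ty": -0.2049, "tz": -0.03, "ax": 0, "ay": 0, "az": -0.611},
  {"fingers": 0, "tx": 0.4155, "ty": -0.2049, "tz": -0.03, "ax": 0, "ay": 0, "az": -0.611},
  {"fingers": 0, "tx": 0.4155, "ty": -0.2049, "tz": -0.03, "ax": 0, "ay": 0, "az": -0.611},
  {"fingers": 0, "tx": 0.4155, "ty": -0.2049, "tz": -0.03, "ax": 0, "ay": 0, "az": -0.611},
  {"fingers": 0, "tx": 0.4155, "ty": -0.2049, "tz": -0.03, "ax": 0, "ay": 0, "az": -0.611},
])

```text
time: 1.95
tcp_pos: [0.5598, 0.0071, 0.4502]
orientation: [-180.0, -0.2, 85.6]
ft_force: [-0.8, -0.3, 0.2]
finger_gap: 0.0852
gripper_force: 0.0
```

>>> jog_arm([
  {"fingers": 0, "tx": 0.2992, "ty": -0.0341, "tz": 0.09, "ax": 0, "ay": 0, "az": -0.418},
  {"fingers": 0, "tx": 0.2992, "ty": -0.0341, "tz": 0.09, "ax": 0, "ay": 0, "az": -0.418},
  {"fingers": 0, "tx": 0.2992, "ty": -0.0341, "tz": 0.09, "ax": 0, "ay": 0, "az": -0.418},
  {"fingers": 0, "tx": 0.2992, "ty": -0.0341, "tz": 0.09, "ax": 0, "ay": 0, "az": -0.418},
  {"fingers": 0, "tx": 0.2992, "ty": -0.0341, "tz": 0.09, "ax": 0, "ay": 0, "az": -0.418},
  {"fingers": 0, "tx": 0.2992, "ty": -0.0341, "tz": 0.09, "ax": 0, "ay": 0, "az": -0.418},
  {"fingers": 0, "tx": 0.2992, "ty": -0.0341, "tz": 0.09, "ax": 0, "ay": 0, "az": -0.418},
  {"fingers": 0, "tx": 0.2992, "ty": -0.0341, "tz": 0.09, "ax": 0, "ay": 0, "az": -0.418},
  {"fingers": 0, "tx": 0.2992, "ty": -0.0341, "tz": 0.09, "ax": 0, "ay": 0, "az": -0.418},
])

```text
time: 2.85
tcp_pos: [0.5531, 0.2981, 0.3599]
orientation: [-180.0, 0.1, 108.8]
ft_force: [0.3, -0.5, -0.6]
finger_gap: 0.0856
gripper_force: 0.0
```

```bash
python3 - <<'E'
from h import *
s=status.get_state(); print(s['time'],s['tcp_pos'],s['orientation'],s['joint_positions'].round(2)); print(cmd()[0])
f=save('wrist','w2.png'); print(f['xyz'],f['orientation'],f['fx'])
cv2.imwrite('pics/w2b.png',cv2.resize(cv2.imread('pics/w2.png'),(800,500),interpolation=cv2.INTER_CUBIC))
E
```

```text
2.85 [0.55313406 0.29810606 0.35987823] [-1.79957004e+02  1.26707448e-01  1.08826777e+02] [  1.37  20.45 -43.7   83.42  14.21  81.84 -23.73]
[0.55200759 0.301018   0.36      ]
[0.5301953  0.36546415 0.50243324] [-16.43333641   0.05910219  18.76579031] 303.781534535846
```

View pics/w2b.png

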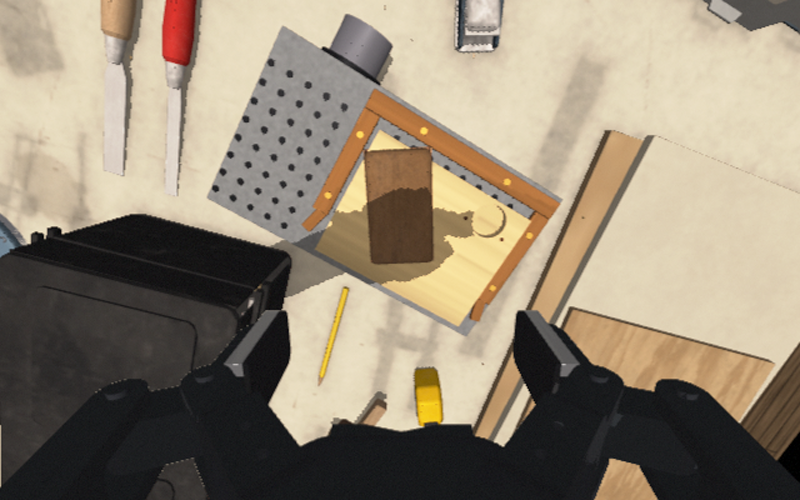

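In w2b (800 px scale) the block top corners are at (365,152), (431,148), (433,262) and (371,264). The deck corners are at (283,27), (209,196), (561,200) and (467,334). Next I combine all the views.

```bash
cat >> h.py <<'E'
def Wv(fn): return lambda x,y:(fn,(x+.5)/1.25-.5,(y+.5)/1.25-.5)
def fit(L,W):
    L=np.array(L)/1000;W=np.array(W)[:,:2]; lc=L-L.mean(0);wc=W-W.mean(0)
    th=np.arctan2((lc[:,0]*wc[:,1]-lc[:,1]*wc[:,0]).sum(),(lc*wc).sum()); M=np.array([[np.cos(th),-np.sin(th)],[np.sin(th),np.cos(th)]])
    t=W.mean(0)-M@L.mean(0); return np.degrees(th),t,((W-t)@M-L)*1000
E
python3 - <<'E'
from h import *
w=Wv('w2.png')
P={'d_b-':((62,117),(347,500),(561,200)),'d_b+':((240,474),(428,85),(283,27)),'d_f+':((516,370),(167,38),(209,196)),'d_f-':((295,45),(58,455),(467,334)),
'door_f-':((295,50),(87,415),(462,329)),'door_f+':((407,222),(148,172),(317,252)),'door_b-':((112,103),(303,457),(533,247)),
'k1':((340,155),(165,235),(371,264)),'k2':((247,262),(322,187),(365,152)),'k3':((172,210),(353,265),(431,148)),'k4':((263,110),(198,317),(433,262))}
Q={};Z={'d':.1,'k':.145}
for k,(a,b,c) in P.items():
    x,r=tri(A(*a),B(*b),w(*c)); Q[k]=x; z=.118 if 'door' in k else Z[k[0]]
    print(k,x.round(4),np.round(r,4),'|',tri(A(*a),w(*c))[0].round(4),tri(B(*b),w(*c))[0].round(4),'|',*[onz(*q,z)[:2].round(4) for q in(A(*a),B(*b),w(*c))])
L=[[95,-115],[95,215],[-95,215],[-95,-115]];ks=['d_b-','d_b+','d_f+','d_f-']
for nm,f in(('A',lambda k:onz(*A(*P[k][0]),.1)),('B',lambda k:onz(*B(*P[k][1]),.1)),('W',lambda k:onz(*w(*P[k][2]),.1)),('3',lambda k:Q[k])):
    th,t,r=fit(L,[f(k) for k in ks]); print(nm,th,t,r.round(1).tolist())
E
```

```text
d_b- [0.71   0.3572 0.1023] [0.0009 0.0003 0.0011] | [0.7114 0.3568 0.1002] [0.7103 0.3573 0.1039] | [0.7108 0.3563] [0.7087 0.3575] [0.7121 0.3574]
d_b+ [0.3931 0.4234 0.0971] [0.0024 0.0012 0.0017] | [0.3928 0.4241 0.098 ] [0.3896 0.4232 0.0914] | [0.3927 0.4266] [0.3954 0.4217] [0.3925 0.4221]
d_f+ [0.3558 0.2395 0.0956] [0.0004 0.0012 0.0014] | [0.3551 0.2403 0.0976] [0.3531 0.2388 0.0912] | [0.3539 0.2418] [0.3604 0.2393] [0.3561 0.2408]
d_f- [0.6796 0.1751 0.0926] [0.0015 0.0007 0.0021] | [0.6783 0.1758 0.0946] [0.6793 0.1744 0.0926] | [0.6738 0.1811] [0.6833 0.1759] [0.6761 0.1765]
door_f- [0.6611 0.1911 0.1139] [0.0025 0.0026 0.004 ] | [0.6676 0.1837 0.1023] [0.6625 0.1918 0.119 ] | [0.6545 0.1952] [0.6633 0.1938] [0.6619 0.189 ]
door_f+ [0.4823 0.227  0.1158] [0.0025 0.0014 0.0036] | [0.4834 0.2248 0.1122] [0.4848 0.2272 0.1227] | [0.4796 0.2312] [0.483  0.2283] [0.4834 0.2242]
door_b- [0.6912 0.3201 0.1204] [0.0096 0.0088 0.017 ] | [0.7234 0.3007 0.0695] [0.6928 0.3167 0.1358] | [0.6863 0.3291] [0.6882 0.329 ] [0.6977 0.3029]
k1 [0.5413 0.2391 0.1357] [0.0015 0.0014 0.0028]
[... 228 characters left out ...]
] [0.5031 0.3407]
k3 [0.5613 0.3618 0.14  ] [0.0015 0.0016 0.0025] | [0.5588 0.3631 0.1454] [0.5598 0.3626 0.134 ] | [0.5588 0.3626] [0.5658 0.3605] [0.559  0.3635]
k4 [0.6013 0.2607 0.1391] [0.0009 0.0021 0.0022] | [0.5991 0.2613 0.1429] [0.6007 0.2606 0.1367] | [0.5976 0.2632] [0.606  0.2621] [0.5984 0.2611]
A 78.3279031435416 [0.58175085 0.29132836] [[-5.3, 1.7], [-0.8, -2.5], [0.4, -1.9], [5.7, 2.6]]
B 79.13455259303512 [0.58606005 0.28918639] [[-4.8, 7.4], [-0.8, -2.8], [3.5, -2.8], [2.1, -1.9]]
W 78.60983760824867 [0.58322791 0.28933783] [[-2.9, 2.1], [-2.5, -1.8], [2.6, -1.9], [2.7, 1.7]]
3 78.74031830137382 [0.58363432 0.28904437] [[-3.4, 4.4], [-0.4, -1.9], [1.9, -1.2], [2.0, -1.4]]
```

```bash
sed -i 's/^O=.*/O=np.array([0.5835,0.2892]); YAW=78.7/' h.py; python3 - <<'E'
from h import *
p=tab(.0,.168); print(p)
plan(([.551,.301,.20],[180,0,111],0,5),([.551,.301,.124],[180,0,111],0,4),([.551,.301,.124],[180,0,111],1,5),
([.551,.301,.20],[180,0,111],1,3),([*p,.20],[180,0,78.7],1,6),([*p,.108],[180,0,78.7],1,5))
E
```

```text
[0.41875674 0.32211895]
5 x {"fingers": 0, "tx": 0.0003, "ty": -0.001, "tz": 0.16, "ax": -0.0, "ay": 0.0, "az": -0.035}
4 x {"fingers": 0, "tx": 0.0, "ty": 0.0, "tz": 0.076, "ax": -0.0, "ay": -0.0, "az": -0.0}
5 x {"fingers": 1, "tx": 0.0, "ty": 0.0, "tz": -0.0, "ax": -0.0, "ay": 0.0, "az": -0.0}
3 x {"fingers": 1, "tx": 0.0, "ty": 0.0, "tz": -0.076, "ax": -0.0, "ay": -0.0, "az": -0.0}
6 x {"fingers": 1, "tx": 0.0671, "ty": -0.1159, "tz": -0.0, "ax": -0.0, "ay": 0.0, "az": 0.563}
5 x {"fingers": 1, "tx": -0.0, "ty": 0.0, "tz": 0.092, "ax": 0.0, "ay": 0.0, "az": 0.0}
```

>>> jog_arm([
  {"fingers": 0, "tx": 0.0003, "ty": -0.001, "tz": 0.16, "ax": 0, "ay": 0, "az": -0.035},
  {"fingers": 0, "tx": 0.0003, "ty": -0.001, "tz": 0.16, "ax": 0, "ay": 0, "az": -0.035},
  {"fingers": 0, "tx": 0.0003, "ty": -0.001, "tz": 0.16, "ax": 0, "ay": 0, "az": -0.035},
  {"fingers": 0, "tx": 0.0003, "ty": -0.001, "tz": 0.16, "ax": 0, "ay": 0, "az": -0.035},
  {"fingers": 0, "tx": 0.0003, "ty": -0.001, "tz": 0.16, "ax": 0, "ay": 0, "az": -0.035},
])

```text
time: 3.4
tcp_pos: [0.5514, 0.2972, 0.199]
orientation: [-179.8, 0.1, 110.8]
ft_force: [0.4, 0.1, -0.0]
finger_gap: 0.0851
gripper_force: 0.0
```

>>> jog_arm([
  {"fingers": 0, "tx": 0, "ty": 0, "tz": 0.04, "ax": 0, "ay": 0, "az": 0},
  {"fingers": 0, "tx": 0, "ty": 0, "tz": 0.06, "ax": 0, "ay": 0, "az": 0},
  {"fingers": 0, "tx": 0, "ty": 0, "tz": 0.076, "ax": 0, "ay": 0, "az": 0},
  {"fingers": 0, "tx": 0, "ty": 0, "tz": 0.076, "ax": 0, "ay": 0, "az": 0},
])

```text
time: 3.8
tcp_pos: [0.5518, 0.2999, 0.1247]
orientation: [180.0, 0.0, 110.9]
ft_force: [-0.3, 0.4, 0.3]
finger_gap: 0.0854
gripper_force: 0.0
```

>>> jog_arm([
  {"fingers": 1, "tx": 0, "ty": 0, "tz": 0, "ax": 0, "ay": 0, "az": 0},
  {"fingers": 1, "tx": 0, "ty": 0, "tz": 0, "ax": 0, "ay": 0, "az": 0},
  {"fingers": 1, "tx": 0, "ty": 0, "tz": 0, "ax": 0, "ay": 0, "az": 0},
  {"fingers": 1, "tx": 0, "ty": 0, "tz": 0, "ax": 0, "ay": 0, "az": 0},
  {"fingers": 1, "tx": 0, "ty": 0, "tz": 0, "ax": 0, "ay": 0, "az": 0},
], grip_force=30)

```text
time: 4.3
tcp_pos: [0.5527, 0.3017, 0.127]
orientation: [179.7, -0.0, 111.0]
ft_force: [0.7, 0.3, 6.6]
finger_gap: 0.0614
gripper_force: 35.0
```

>>> jog_arm([
  {"fingers": 1, "tx": 0, "ty": 0, "tz": -0.03, "ax": 0, "ay": 0, "az": 0},
  {"fingers": 1, "tx": 0, "ty": 0, "tz": -0.076, "ax": 0, "ay": 0, "az": 0},
  {"fingers": 1, "tx": 0, "ty": 0, "tz": -0.076, "ax": 0, "ay": 0, "az": 0},
])

```text
time: 4.6
tcp_pos: [0.5546, 0.304, 0.2079]
orientation: [179.2, -0.1, 111.0]
ft_force: [0.6, 0.6, -0.0]
finger_gap: 0.0612
gripper_force: 34.3
```

>>> jog_arm([
  {"fingers": 1, "tx": 0.0671, "ty": -0.1159, "tz": 0, "ax": 0, "ay": 0, "az": 0.563},
  {"fingers": 1, "tx": 0.0671, "ty": -0.1159, "tz": 0, "ax": 0, "ay": 0, "az": 0.563},
  {"fingers": 1, "tx": 0.0671, "ty": -0.1159, "tz": 0, "ax": 0, "ay": 0, "az": 0.563},
  {"fingers": 1, "tx": 0.0671, "ty": -0.1159, "tz": 0, "ax": 0, "ay": 0, "az": 0.563},
  {"fingers": 1, "tx": 0.0671, "ty": -0.1159, "tz": 0, "ax": 0, "ay": 0, "az": 0.563},
  {"fingers": 1, "tx": 0.0671, "ty": -0.1159, "tz": 0, "ax": 0, "ay": 0, "az": 0.563},
])

```text
time: 5.2
tcp_pos: [0.4194, 0.3214, 0.2004]
orientation: [179.9, -0.0, 78.8]
ft_force: [0.2, -0.2, -1.4]
finger_gap: 0.0611
gripper_force: 34.2
```

>>> jog_arm([
  {"fingers": 1, "tx": 0, "ty": 0, "tz": 0.04, "ax": 0, "ay": 0, "az": 0},
  {"fingers": 1, "tx": 0, "ty": 0, "tz": 0.07, "ax": 0, "ay": 0, "az": 0},
  {"fingers": 1, "tx": 0, "ty": 0, "tz": 0.08, "ax": 0, "ay": 0, "az": 0},
  {"fingers": 1, "tx": 0, "ty": 0, "tz": 0.086, "ax": 0, "ay": 0, "az": 0},
  {"fingers": 1, "tx": 0, "ty": 0, "tz": 0.088, "ax": 0, "ay": 0, "az": 0},
  {"fingers": 1, "tx": 0, "ty": 0, "tz": 0.088, "ax": 0, "ay": 0, "az": 0},
])

```text
time: 5.8
tcp_pos: [0.4197, 0.3224, 0.1133]
orientation: [179.9, -0.1, 78.7]
ft_force: [-0.4, -0.5, -1.0]
finger_gap: 0.0616
gripper_force: 34.2
```

```bash
python3 - <<'E'
from h import *
s=status.get_state(); print(s['time'],s['tcp_pos'],s['orientation'],s['joint_positions'].round(2),s['ft_force']); print(cmd()[0])
for n in('wrist','scene','side'): save(n,n+'3.png')
w=cv2.imread('pics/wrist3.png');b=cv2.imread('pics/side3.png')[130:275,290:420]
m=np.hstack([cv2.resize(w,(480,300)),cv2.resize(b,(320,357))[:300]])
m=np.hstack([cv2.copyMakeBorder(cv2.resize(w,(400,250)),0,196,0,0,0),cv2.resize(b,(400,446),interpolation=cv2.INTER_CUBIC)])
cv2.imwrite('pics/m3.png',m)
E
```

```text
5.8 [0.41967891 0.32239266 0.11328669] [ 1.79930293e+02 -9.60215128e-02  7.87102917e+01] [ -8.36  21.94 -38.92 112.34  17.47  51.47 -67.54] [-0.39861323 -0.46625701 -1.00042043]
[0.41872402 0.32213568 0.108     ]
```

View pics/m3.png

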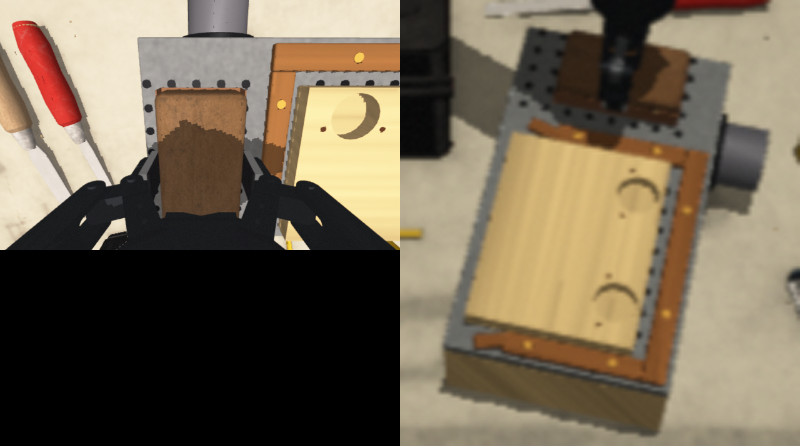

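```bash
python3 - <<'E'
from h import *
c=np.load('cmd.npy');c[2]=.112;np.save('cmd.npy',c)
p=tab(.0,.168); q=tab(.080,0)
E=[180,0,78.7]
plan(([*p,.106],E,1,4),([*p,.106],E,.1,3),([*p,.22],E,1,4),([*q,.20],E,1,6),([*q,.111],E,1,6),([*tab(.008,0),.111],E,1,8))
E
```

```text
4 x {"fingers": 1, "tx": -0.0, "ty": 0.0, "tz": 0.006, "ax": 0.0, "ay": 0.0, "az": 0.0}
3 x {"fingers": 0.1, "tx": -0.0, "ty": 0.0, "tz": 0.0, "ax": 0.0, "ay": 0.0, "az": 0.0}
4 x {"fingers": 1, "tx": -0.0, "ty": 0.0, "tz": -0.114, "ax": -0.0, "ay": 0.0, "az": 0.0}
6 x {"fingers": 1, "tx": 0.0799, "ty": 0.1681, "tz": 0.02, "ax": -0.0, "ay": -0.0, "az": 0.0}
6 x {"fingers": 1, "tx": 0.0, "ty": -0.0, "tz": 0.089, "ax": 0.0, "ay": 0.0, "az": 0.0}
8 x {"fingers": 1, "tx": -0.072, "ty": -0.0001, "tz": -0.0, "ax": -0.0, "ay": -0.0, "az": 0.0}
```

>>> jog_arm([
  {"fingers": 1, "tx": 0, "ty": 0, "tz": 0.002, "ax": 0, "ay": 0, "az": 0},
  {"fingers": 1, "tx": 0, "ty": 0, "tz": 0.004, "ax": 0, "ay": 0, "az": 0},
  {"fingers": 1, "tx": 0, "ty": 0, "tz": 0.006, "ax": 0, "ay": 0, "az": 0},
  {"fingers": 1, "tx": 0, "ty": 0, "tz": 0.006, "ax": 0, "ay": 0, "az": 0},
])

```text
time: 6.35
tcp_pos: [0.4191, 0.3219, 0.1089]
orientation: [179.9, 0.1, 78.7]
ft_force: [-5.2, -4.2, 14.5]
finger_gap: 0.0613
gripper_force: 36.1
```

>>> jog_arm([
  {"fingers": 0.1, "tx": 0, "ty": 0, "tz": -0.001, "ax": 0, "ay": 0, "az": 0},
  {"fingers": 0.1, "tx": 0, "ty": 0, "tz": -0.002, "ax": 0, "ay": 0, "az": 0},
  {"fingers": 0.1, "tx": 0, "ty": 0, "tz": -0.002, "ax": 0, "ay": 0, "az": 0},
  {"fingers": 0.1, "tx": 0, "ty": 0, "tz": -0.03, "ax": 0, "ay": 0, "az": 0},
  {"fingers": 0.1, "tx": 0, "ty": 0, "tz": -0.07, "ax": 0, "ay": 0, "az": 0},
  {"fingers": 0.1, "tx": 0, "ty": 0, "tz": -0.114, "ax": 0, "ay": 0, "az": 0},
  {"fingers": 1, "tx": 0, "ty": 0, "tz": -0.114, "ax": 0, "ay": 0, "az": 0},
])

```text
time: 7.05
tcp_pos: [0.4221, 0.3253, 0.2267]
orientation: [179.5, -0.5, 78.7]
ft_force: [0.4, 0.8, 0.6]
finger_gap: 0.0637
gripper_force: 0.0
```

>>> jog_arm([
  {"fingers": 1, "tx": 0.0799, "ty": 0.1681, "tz": 0.02, "ax": 0, "ay": 0, "az": 0},
  {"fingers": 1, "tx": 0.0799, "ty": 0.1681, "tz": 0.02, "ax": 0, "ay": 0, "az": 0},
  {"fingers": 1, "tx": 0.0799, "ty": 0.1681, "tz": 0.02, "ax": 0, "ay": 0, "az": 0},
  {"fingers": 1, "tx": 0.0799, "ty": 0.1681, "tz": 0.02, "ax": 0, "ay": 0, "az": 0},
  {"fingers": 1, "tx": 0.0799, "ty": 0.1681, "tz": 0.02, "ax": 0, "ay": 0, "az": 0},
  {"fingers": 1, "tx": 0.0799, "ty": 0.1681, "tz": 0.02, "ax": 0, "ay": 0, "az": 0},
])

```text
time: 7.65
tcp_pos: [0.5988, 0.3666, 0.198]
orientation: [-179.8, 0.1, 78.7]
ft_force: [-0.8, 0.8, 0.1]
finger_gap: -0.0001
gripper_force: 0.0
```

>>> jog_arm([
  {"fingers": 1, "tx": 0, "ty": 0, "tz": 0.04, "ax": 0, "ay": 0, "az": 0},
  {"fingers": 1, "tx": 0, "ty": 0, "tz": 0.07, "ax": 0, "ay": 0, "az": 0},
  {"fingers": 1, "tx": 0, "ty": 0, "tz": 0.082, "ax": 0, "ay": 0, "az": 0},
  {"fingers": 1, "tx": 0, "ty": 0, "tz": 0.087, "ax": 0, "ay": 0, "az": 0},
  {"fingers": 1, "tx": 0, "ty": 0, "tz": 0.089, "ax": 0, "ay": 0, "az": 0},
  {"fingers": 1, "tx": 0, "ty": 0, "tz": 0.089, "ax": 0, "ay": 0, "az": 0},
])

```text
time: 8.25
tcp_pos: [0.5997, 0.368, 0.1131]
orientation: [179.9, -0.1, 78.7]
ft_force: [-0.1, -0.8, -0.3]
finger_gap: 0.0
gripper_force: 0.0
```

```bash
python3 - <<'E'
from h import *
s=status.get_state(); print(s['time'],s['tcp_pos'],s['orientation'],s['joint_positions'].round(2),s['ft_force'],s['finger_gap']); print(cmd()[0])
save('scene','scene4.png');save('side','side4.png')
E
```

```text
8.25 [0.59972493 0.3680253  0.11311748] [ 1.79893679e+02 -1.16456035e-01  7.87335323e+01] [-10.96  38.56 -34.23  87.15  23.55  61.43 -61.96] [-0.06323064 -0.76316021 -0.29346943] 3.4344460463047054e-05
[0.58502426 0.29702312 0.111     ]
```

>>> jog_arm([
  {"fingers": 1, "tx": -0.006, "ty": 0, "tz": 0, "ax": 0, "ay": 0, "az": 0},
  {"fingers": 1, "tx": -0.012, "ty": 0, "tz": 0, "ax": 0, "ay": 0, "az": 0},
  {"fingers": 1, "tx": -0.02, "ty": 0, "tz": 0, "ax": 0, "ay": 0, "az": 0},
  {"fingers": 1, "tx": -0.03, "ty": 0, "tz": 0, "ax": 0, "ay": 0, "az": 0},
  {"fingers": 1, "tx": -0.04, "ty": 0, "tz": 0, "ax": 0, "ay": 0, "az": 0},
  {"fingers": 1, "tx": -0.05, "ty": 0, "tz": 0, "ax": 0, "ay": 0, "az": 0},
  {"fingers": 1, "tx": -0.058, "ty": 0, "tz": 0, "ax": 0, "ay": 0, "az": 0},
  {"fingers": 1, "tx": -0.064, "ty": 0, "tz": 0, "ax": 0, "ay": 0, "az": 0},
  {"fingers": 1, "tx": -0.068, "ty": 0, "tz": 0, "ax": 0, "ay": 0, "az": 0},
  {"fingers": 1, "tx": -0.072, "ty": 0, "tz": 0, "ax": 0, "ay": 0, "az": 0},
])

```text
time: 9.35
tcp_pos: [0.585, 0.2962, 0.1112]
orientation: [-180.0, -0.0, 78.7]
ft_force: [0.3, 1.4, 1.0]
finger_gap: 0.0001
gripper_force: 0.8
```

```bash
python3 - <<'E'
from h import *
s=status.get_state(); print(s['time'],s['tcp_pos'],s['joint_positions'].round(2),s['ft_force']); print(cmd()[0])
for n in('scene','side'): save(n,n+'5.png')
a=cv2.imread('pics/scene5.png')[165:310,235:375]; b=cv2.imread('pics/side5.png')[130:275,290:420]
a=cv2.resize(a,(420,435),interpolation=cv2.INTER_CUBIC);b=cv2.resize(b,(390,435),interpolation=cv2.INTER_CUBIC)
cv2.imwrite('pics/m5.png',np.hstack([a,b[:,:380]]))
E
```

```text
9.35 [0.58496757 0.29624591 0.11119941] [ -4.32  34.18 -34.9   94.55  22.17  58.34 -57.67] [0.2735109  1.37182066 1.02950174]
[0.58502426 0.29702312 0.111     ]
```

View pics/m5.png

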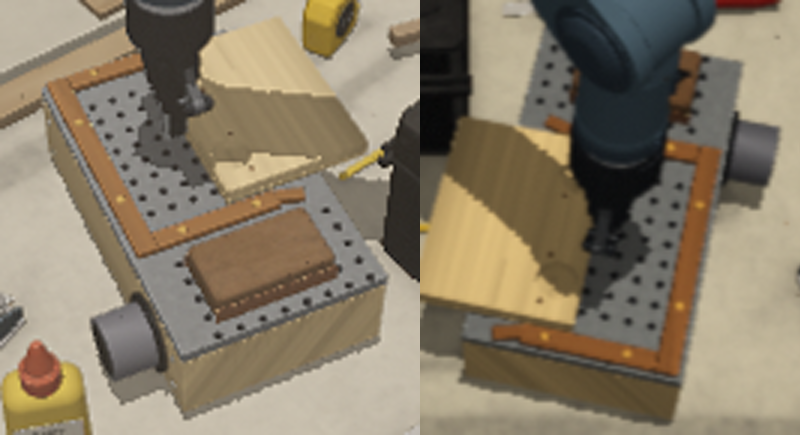

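The door now overhangs the front edge. In the left panel its front corners are at (367,150) and (275,20). In the right panel the front +y corner is at (467,118) and the back -y corner at (577,325).

```bash
python3 - <<'E'
from h import *
sc=lambda x,y:('scene5.png',235+(x+.5)/3-.5,165+(y+.5)/3-.5); sd=lambda x,y:('side5.png',290+(x-420+.5)/3-.5,130+(y+.5)/3-.5)
a=np.radians(YAW);M=np.array([[np.cos(a),-np.sin(a)],[np.sin(a),np.cos(a)]])
for n,q in(('f+A',sc(367,150)),('f-A',sc(275,20)),('b+A',sc(228,195)),('f+B',sd(467,118)),('b-B',sd(577,325)),):
    p=onz(*q,.118); print(n,p.round(4),((p[:2]-O)@M*1000).round(1))
print(((np.array([.58497,.29625])-O)@M*1000).round(1))
E=[180,0,78.7]
# horizontal view of current kinematics: joint + pose log for model
E
```

```text
f+A [0.4623 0.1748 0.118 ] [-135.9   96.4]
f-A [0.6435 0.139  0.118 ] [-135.5  -88.3]
b+A [0.493  0.3053 0.118 ] [-1.9 91.9]
f+B [0.4731 0.1707 0.118 ] [-137.8   85. ]
b-B [0.6739 0.2708 0.118 ] [ -0.3 -92.2]
[ 7.2 -0.1]
```

```bash
cat > kin.py <<'E'
import numpy as np, itertools
from scipy.spatial.transform import Rotation as R
from scipy.optimize import least_squares
D=[([67.96375,21.98772,2.51138,91.64015,-1.02541,66.53250,-2.85781],[.18364,-.62262,.23001],[-179.862,.0073,16.4389]),
([49.6,15.76,-11.38,77.41,2.86,86.84,-.98],[.45596,-.44585,.42338],[179.714,-.2214,50.5287]),
([1.37,20.45,-43.7,83.42,14.21,81.84,-23.73],[.55313,.29811,.35988],[-179.957,.1267,108.827]),
([-8.36,21.94,-38.92,112.34,17.47,51.47,-67.54],[.41968,.32239,.11329],[179.930,-.096,78.710]),
([-10.96,38.56,-34.23,87.15,23.55,61.43,-61.96],[.59972,.36803,.11312],[179.894,-.116,78.734]),
([-4.32,34.18,-34.9,94.55,22.17,58.34,-57.67],[.58497,.29625,.1112],[180,0,78.7])]
def fk(q,P,s,full=False):
    # P: c0,c7,h,L1,L2,Lt,e1(x off elbow),e2,w
    c0,c7,h,L1,L2,Lt,e1,e2,w=P; z=lambda a:R.from_euler('z',a,degrees=True); y=lambda a:R.from_euler('y',a,degrees=True)
    r=z(s[0]*q[0]+c0)*y(q[1]); S=np.array([0,0,h]); r=r*z(s[1]*q[2]); E=S+r.apply([e1,0,L1])
    r=r*y(q[3]); r2=r; W=E+r.apply([e2,0,L2]); r=r*z(s[2]*q[4])*y(q[5]); K=W+r.apply([w,0,0]); r=r*z(s[3]*q[6]+c7); T=K+r.apply([0,0,Lt])
    return (T,r,S,E,W,K) if full else (T,r)
def res(P,s):
    o=[]
    for q,p,e in D:
        T,r=fk(q,P,s); o+=list(T-p)+list((r.inv()*R.from_euler('xyz',e,degrees=True)).as_rotvec()*.3)
    return np.array(o)
if __name__=='__main__':
    best=None
    for s in itertools.product([1,-1],repeat=4):
        for c7 in(0,90,180,-90):
            for c0 in (0,180):
                f=least_squares(res,[c0,c7,.35,.5,.5,.3,0,0,0],args=(s,),x_scale=[10,10,.1,.1,.1,.1,.1,.1,.1])
                if best is None or f.cost<best[0]: best=(f.cost,s,f.x,np.abs(f.fun).max())
    print(best); np.save('kin.npy',np.r_[best[2],best[1]])
E
python3 kin.py
```

```text
(np.float64(7.075339850322058e-05), (-1, -1, -1, -1), array([-3.49660906e+00,  8.65048658e+01, -8.87017471e-02,  4.95125872e-01,
        5.12742195e-01, -7.21397723e-02,  9.24393058e-03,  9.37195557e-03,
        1.62159862e-02]), np.float64(0.005527543682306013))
```

```bash
python3 - <<'E'
import kin,numpy as np
from kin import *
def fk(q,P,s,full=False):
    c0,c7,h,L1,L2,Lt,e1,e2,w,y1,y2,y3=P; z=lambda a:R.from_euler('z',a,degrees=True); y=lambda a:R.from_euler('y',a,degrees=True)
    r=z(-q[0]+c0)*y(q[1]); S=np.array([0,0,h]); r=r*z(-q[2]); E=S+r.apply([e1,y1,L1])
    r=r*y(q[3]); W=E+r.apply([e2,y2,L2]); r=r*z(-q[4])*y(q[5]); K=W+r.apply([w,y3,0]); r=r*z(-q[6]+c7); T=K+r.apply([0,0,Lt])
    return (T,r,S,E,W,K)[:6 if full else 2]
kin.fk=fk
for h in(.3,.36):
    g=lambda x:np.r_[kin.res(np.r_[x[:2],h,x[2:]],0),.003*x[5:]/.05]
    f=least_squares(g,[0,90,.5,.5,h,0,0,0,0,0,0],x_scale=[10,10]+[.1]*9)
    print(h,f.cost,f.x.round(4),np.abs(f.fun[:36]).max())
f=least_squares(lambda x:kin.res(np.r_[0,90,x],0)[:],[.33,.5,.5,.33,0,0,0,0,0,0]);print(f.x.round(4));print((f.fun.reshape(-1,6)*1000).round(1))
E
```

```text
0.3 4.642116104144532e-05 [-2.96180e+00  8.70397e+01  4.91900e-01  5.06600e-01  3.18900e-01
 -9.00000e-04  4.70000e-03  7.00000e-04 -1.23000e-02 -1.23000e-02
  1.80000e-02] 0.005186792003196383
0.36 4.7242989048220066e-05 [-2.97030e+00  8.70312e+01  4.91600e-01  5.06500e-01  3.78700e-01
 -9.00000e-04  4.50000e-03  6.00000e-04 -1.24000e-02 -1.24000e-02
  1.83000e-02] 0.0052303447078290155
[-0.0202  0.494   0.5083 -0.0031 -0.0112  0.0096 -0.003  -0.4253  0.3889
 -0.0032]
[[-1.5  8.7  3.3  0.  -0.  -0. ]
 [-2.5  2.3  0.9 -0.   0.  -0. ]
 [ 7.1  4.  -2.3 -0.  -0.  -0. ]
 [ 1.2  0.  -0.6 -0.   0.   0. ]
 [ 0.3  1.7 -0.6  0.1  0.  -0. ]
 [ 1.1  1.6 -0.6 -0.1 -0.   0.1]]
```

```bash
cat > sim.py <<'E'
from h import *
Lo=np.array([-149.38,-23.57,-84.95,0,-89.99,3.08,-163.45]);Hi=np.array([149.38,123.04,90,143.3,269.99,112.72,163.45])
H,L1,L2,LT=.340,.494,.508,.357
def fk(q,full=False):
    z=lambda a:R.from_euler('z',a,degrees=True); y=lambda a:R.from_euler('y',a,degrees=True)
    r=z(-q[0])*y(q[1])*z(-q[2]); E=np.array([0,0,H])+r.apply([0,0,L1]); r=r*y(q[3]); W=E+r.apply([0,0,L2])
    r=r*z(-q[4])*y(q[5])*z(90-q[6]); T=W+r.apply([0,0,LT]); return (T,r,E,W) if full else (T,r)
def err(q,p,r):
    T,r0=fk(q); return np.r_[p-T,(r*r0.inv()).as_rotvec()*.4]
def ik(q,p,r,n=60):
    q=np.array(q,float)
    for _ in range(n):
        e=err(q,p,r)
        if np.linalg.norm(e)<1e-4: break
        J=np.array([(err(q+d,p,r)-e)/-.01 for d in np.eye(7)*.01]).T
        dq=J.T@np.linalg.solve(J@J.T+1e-9*np.eye(6),e); q=np.clip(q+dq*min(1,8/np.abs(dq).max()),Lo,Hi)
    return q,np.linalg.norm(err(q,p,r))
def path(q,p,r,n=20):
    p0,r0=fk(q); v=(r0.inv()*r).as_rotvec(); out=[]
    for i in range(1,n+1):
        q,e=ik(q,p0+(p-p0)*i/n,r0*R.from_rotvec(v*i/n)); out.append(q)
    return q,e,np.array(out)
def tool(tilt,sg,yaw=YAW):
    a=np.radians(yaw); f=np.array([np.cos(a),np.sin(a),0]); t=np.radians(tilt); up=np.array([0,0,1.])
    z=f*np.cos(t)-up*np.sin(t); y=sg*(up*np.cos(t)+f*np.sin(t)); return R.from_matrix(np.c_[np.cross(y,z),y,z])
E
python3 - <<'E'
from sim import *
q0=[-4.32,34.18,-34.9,94.55,22.17,58.34,-57.67]
D=R.from_euler('xyz',[180,0,78.7],degrees=True)
q1,e,_=path(q0,np.r_[tab(.0,0),.30],D); q1,e,_=path(q1,np.r_[tab(-.2,0),.30],D)
print(q1.round(0),e)
for sg in(1,-1):
  for t in(0,15,25,35,45):
    q2,e2,o=path(q1,np.r_[tab(-.2,0),.30],tool(t,sg),40)
    q3,e3,o3=path(q2,np.r_[tab(-.11,0),.11],tool(t,sg))
    T,r,E,W=fk(q3,True)
    print(sg,t,'hover',q2.round(0),round(e2,3),'| grasp',q3.round(0),round(e3,3),'E',E.round(2),'W',W.round(2))
    for s2 in(1,-1):
        q4,e4,_=path(q3,np.r_[tab(-.15,0),.32],tool(t,sg)); qf=q4
        for k in range(4): qf,ef,_=path(qf,np.r_[tab(-.15,0),.32],fk(qf)[1]*R.from_euler('z',45*s2,degrees=True),12)
        print('   flip',s2,q4.round(0),qf.round(0),round(ef,3))
E
```

```text
[ 22.  10. -35. 101.   6.  71. -27.] 9.795149390617762e-05
1 0 hover [ 44.  37. -18. 115. -69.  90. 149.] 0.0 | grasp [ 41.  61. -24. 111. -69.  74. 163.] 0.001 E [ 0.33 -0.28  0.58] W [ 0.49 -0.17  0.11]
   flip 1 [ 48.  36. -28. 117. -71.  83. 146.] [ 37.  34. -16. 117. -75.  89. -32.] 0.0
   flip -1 [ 48.  36. -28. 117. -71.  83. 146.] [ 75. 112. -85. 113.  38.  73. 163.] 0.448
1 15 hover [ 44.  27. -20. 115. -63.  81. 139.] 0.0 | grasp [ 36.  49. -21. 115. -69.  65. 157.] 0.0 E [ 0.3  -0.22  0.67] W [ 0.49 -0.16  0.2 ]
   flip 1 [ 42.  24. -23. 116. -67.  78. 137.] [ 31.  23. -10. 116. -70.  82. -41.] 0.0
   flip -1 [ 42.  24. -23. 116. -67.  78. 137.] [ 77.  95. -85. 114.  37.  69. 163.] 0.41
1 25 hover [ 44.  21. -22. 115. -58.  76. 132.] 0.0 | grasp [ 36.  42. -24. 117. -65.  56. 149.] 0.0 E [ 0.27 -0.19  0.71] W [ 0.5  -0.14  0.26]
   flip 1 [ 41.  19. -25. 115. -61.  73. 129.] [ 30.  17. -12. 115. -64.  76. -50.] 0.0
   flip -1 [ 41.  19. -25. 115. -61.  73. 129.] [ 77.  83. -85. 114.  36.  67. 163.] 0.389
1 35 hover [ 44.  16. -25. 114. -51.  72. 124.] 0.0 | grasp [ 36.  36
[... 1537 characters left out ...]
.  23. -47. 115. -54.  67. 124.] 0.0
-1 35 hover [ 43.  16. -25. 114. -51.  72. -56.] 0.0 | grasp [ 35.  36. -27. 118. -58.  48. -42.] 0.0 E [ 0.24 -0.17  0.74] W [ 0.5  -0.11  0.31]
   flip 1 [ 40.  14. -27. 114. -53.  69. -60.] [ -49.   48.   89.  113.  -88.  113. -163.] 0.317
   flip -1 [ 40.  14. -27. 114. -53.  69. -60.] [ 55.  16. -44. 114. -49.  66. 117.] 0.0
-1 45 hover [ 39.  11. -24. 112. -44.  69. -65.] 0.0 | grasp [ 31.  30. -28. 118. -50.  43. -54.] 0.0 E [ 0.21 -0.13  0.77] W [ 0.51 -0.07  0.36]
   flip 1 [ 36.  10. -26. 111. -45.  67. -70.] [ -50.   51.   90.  108.  -84.  113. -163.] 0.309
   flip -1 [ 36.  10. -26. 111. -45.  67. -70.] [ 48.  11. -40. 111. -42.  65. 108.] 0.0
```

```bash
python3 - <<'E'
from sim import *
E=[180,0,78.7]; T=tool(30,-1)
P=lambda x,z:np.r_[tab(x/1000,0),z/1000]
plan((P(30,111),E,1,2),(P(30,300),E,.3,5),(P(-200,300),E,.3,6),(P(-200,300),T,.3,10),(P(-170,140),T,.3,5),(P(-88,93),T,.3,8))
q,e,_=path([-4.32,34.18,-34.9,94.55,22.17,58.34,-57.67],P(30,300),R.from_euler('xyz',E,degrees=True))
q,e,_=path(q,P(-200,300),R.from_euler('xyz',E,degrees=True))
for p in(P(-200,300),P(-170,140),P(-88,93)):
    q,e,_=path(q,p,T,30); print(q.round(0),round(e,4),[v.round(2) for v in fk(q,True)[2:]])
E
```

```text
2 x {"fingers": 1, "tx": 0.022, "ty": 0.0, "tz": -0.0, "ax": 0.0, "ay": 0.0, "az": 0.0}
5 x {"fingers": 0.3, "tx": 0.0, "ty": 0.0, "tz": -0.189, "ax": -0.0, "ay": -0.0, "az": 0.0}
6 x {"fingers": 0.3, "tx": -0.23, "ty": -0.0, "tz": 0.0, "ax": 0.0, "ay": 0.0, "az": 0.0}
10 x {"fingers": 0.3, "tx": 0.0, "ty": -0.0, "tz": 0.0, "ax": 0.815, "ay": 0.816, "az": 1.413}
5 x {"fingers": 0.3, "tx": -0.0001, "ty": 0.1235, "tz": 0.106, "ax": 0.0, "ay": -0.0, "az": 0.0}
8 x {"fingers": 0.3, "tx": -0.0, "ty": -0.0003, "tz": 0.0945, "ax": 0.0, "ay": -0.0, "az": 0.0}
[ 45.  19. -25. 114. -54.  73. -52.] 0.0 [array([ 0.11, -0.11,  0.81]), array([ 0.48, -0.21,  0.48])]
[ 41.  35. -25. 117. -56.  58. -39.] 0.0 [array([ 0.21, -0.19,  0.74]), array([ 0.49, -0.18,  0.32])]
[ 36.  41. -28. 117. -63.  48. -35.] 0.0 [array([ 0.27, -0.19,  0.71]), array([ 0.51, -0.1 ,  0.27])]
```

>>> jog_arm([
  {"fingers": 1, "tx": 0.022, "ty": 0, "tz": 0, "ax": 0, "ay": 0, "az": 0},
  {"fingers": 1, "tx": 0.022, "ty": 0, "tz": -0.04, "ax": 0, "ay": 0, "az": 0},
  {"fingers": 0.3, "tx": 0.022, "ty": 0, "tz": -0.189, "ax": 0, "ay": 0, "az": 0},
  {"fingers": 0.3, "tx": 0.022, "ty": 0, "tz": -0.189, "ax": 0, "ay": 0, "az": 0},
  {"fingers": 0.3, "tx": 0.022, "ty": 0, "tz": -0.189, "ax": 0, "ay": 0, "az": 0},
  {"fingers": 0.3, "tx": 0.022, "ty": 0, "tz": -0.189, "ax": 0, "ay": 0, "az": 0},
])

```text
time: 10.05
tcp_pos: [0.5926, 0.3209, 0.3098]
orientation: [179.3, -0.5, 78.7]
ft_force: [0.1, 0.3, -0.3]
finger_gap: 0.0582
gripper_force: 0.0
```

>>> jog_arm([
  {"fingers": 0.3, "tx": -0.23, "ty": 0, "tz": 0, "ax": 0, "ay": 0, "az": 0},
  {"fingers": 0.3, "tx": -0.23, "ty": 0, "tz": 0, "ax": 0, "ay": 0, "az": 0},
  {"fingers": 0.3, "tx": -0.23, "ty": 0, "tz": 0, "ax": 0, "ay": 0, "az": 0},
  {"fingers": 0.3, "tx": -0.23, "ty": 0, "tz": 0, "ax": 0, "ay": 0, "az": 0},
  {"fingers": 0.3, "tx": -0.23, "ty": 0, "tz": 0, "ax": 0, "ay": 0, "az": 0},
  {"fingers": 0.3, "tx": -0.23, "ty": 0, "tz": 0, "ax": 0, "ay": 0, "az": 0},
])

```text
time: 10.65
tcp_pos: [0.5437, 0.0842, 0.2991]
orientation: [-179.9, 0.4, 78.1]
ft_force: [0.0, -0.3, -1.0]
finger_gap: 0.0596
gripper_force: 0.0
```

>>> jog_arm([
  {"fingers": 0.3, "tx": 0, "ty": 0, "tz": 0, "ax": 0.4075, "ay": 0.408, "az": 0.7065},
  {"fingers": 0.3, "tx": 0, "ty": 0, "tz": 0, "ax": 0.4075, "ay": 0.408, "az": 0.7065},
  {"fingers": 0.3, "tx": 0, "ty": 0, "tz": 0, "ax": 0.4075, "ay": 0.408, "az": 0.7065},
  {"fingers": 0.3, "tx": 0, "ty": 0, "tz": 0, "ax": 0.4075, "ay": 0.408, "az": 0.7065},
  {"fingers": 0.3, "tx": 0, "ty": 0, "tz": 0, "ax": 0.4075, "ay": 0.408, "az": 0.7065},
  {"fingers": 0.3, "tx": 0, "ty": 0, "tz": 0, "ax": 0.4075, "ay": 0.408, "az": 0.7065},
  {"fingers": 0.3, "tx": 0, "ty": 0, "tz": 0, "ax": 0.4075, "ay": 0.408, "az": 0.7065},
  {"fingers": 0.3, "tx": 0, "ty": 0, "tz": 0, "ax": 0.4075, "ay": 0.408, "az": 0.7065},
])

```text
time: 11.45
tcp_pos: [0.544, 0.0927, 0.2995]
orientation: [-150.0, -12.6, 33.8]
ft_force: [0.3, 0.5, -0.3]
finger_gap: 0.0601
gripper_force: 0.0
```

>>> jog_arm([
  {"fingers": 0.3, "tx": 0, "ty": 0, "tz": 0, "ax": 0.4075, "ay": 0.408, "az": 0.7065},
  {"fingers": 0.3, "tx": 0, "ty": 0, "tz": 0, "ax": 0.4075, "ay": 0.408, "az": 0.7065},
  {"fingers": 0.3, "tx": 0, "ty": 0, "tz": 0, "ax": 0.4075, "ay": 0.408, "az": 0.7065},
  {"fingers": 0.3, "tx": 0, "ty": 0, "tz": 0, "ax": 0.4075, "ay": 0.408, "az": 0.7065},
  {"fingers": 0.3, "tx": 0, "ty": 0, "tz": 0, "ax": 0.4075, "ay": 0.408, "az": 0.7065},
  {"fingers": 0.3, "tx": 0, "ty": 0, "tz": 0, "ax": 0.4075, "ay": 0.408, "az": 0.7065},
  {"fingers": 0.3, "tx": 0, "ty": 0, "tz": 0, "ax": 0.4075, "ay": 0.408, "az": 0.7065},
  {"fingers": 0.3, "tx": 0, "ty": 0, "tz": 0, "ax": 0.4075, "ay": 0.408, "az": 0.7065},
])

```text
time: 12.25
tcp_pos: [0.544, 0.0943, 0.3007]
orientation: [-120.1, -0.1, -11.0]
ft_force: [0.5, -0.0, 0.6]
finger_gap: 0.06
gripper_force: 0.0
```

```bash
python3 - <<'E'
from sim import *
s=status.get_state(); print(s['time'],s['tcp_pos'],s['orientation'],s['joint_positions'].round(2),s['ft_force'],s['finger_gap'])
r=R.from_euler('xyz',s['orientation'],degrees=True); print('rot err',np.degrees((tool(30,-1).inv()*r).as_rotvec()), 'pos err',s['tcp_pos']-np.r_[tab(-.2,0),.3])
q=s['joint_positions']; print(fk(q)[0],'LT corr', r.as_matrix()[:,2])
E
```

```text
12.25 [0.54395173 0.09425973 0.30070033] [-120.06598769   -0.14066333  -11.02358785] [ 41.26  16.89 -28.91 112.53 -56.94  69.66 -58.06] [ 0.46864553 -0.04508555  0.64670631] 0.06002773612790969
rot err [-0.06564823 -0.16889854 -0.2601211 ] pos err [-0.00035904  0.00118266  0.00070033]
[0.56996586 0.1571758  0.32825324] LT corr [ 0.16669245  0.849245   -0.50099556]
```

>>> jog_arm([
  {"fingers": 0.3, "tx": 0, "ty": 0.1235, "tz": 0.106, "ax": 0, "ay": 0, "az": 0},
  {"fingers": 0.3, "tx": 0, "ty": 0.1235, "tz": 0.106, "ax": 0, "ay": 0, "az": 0},
  {"fingers": 0.3, "tx": 0, "ty": 0.1235, "tz": 0.106, "ax": 0, "ay": 0, "az": 0},
  {"fingers": 0.3, "tx": 0, "ty": 0.1235, "tz": 0.106, "ax": 0, "ay": 0, "az": 0},
  {"fingers": 0.3, "tx": 0, "ty": 0.1235, "tz": 0.106, "ax": 0, "ay": 0, "az": 0},
  {"fingers": 0.3, "tx": 0, "ty": 0.1235, "tz": 0.106, "ax": 0, "ay": 0, "az": 0},
])

```text
time: 12.85
tcp_pos: [0.5523, 0.1224, 0.1429]
orientation: [-119.9, -0.3, -11.2]
ft_force: [0.2, 0.3, 0.8]
finger_gap: 0.0597
gripper_force: 0.0
```

```bash
python3 - <<'E'
from sim import *
s=status.get_state(); print(s['time'],s['tcp_pos'],s['joint_positions'].round(2),s['ft_force'],s['finger_gap'])
a=np.radians(YAW);M=np.array([[np.cos(a),-np.sin(a)],[np.sin(a),np.cos(a)]]); print((s['tcp_pos'][:2]-O)@M*1000)
w=save('wrist','w6.png'); sc=save('scene','scene6.png'); sd=save('side','side6.png')
m=np.hstack([cv2.resize(cv2.imread('pics/w6.png'),(420,262)),np.zeros((262,380,3),np.uint8)])
a=cv2.imread('pics/scene6.png')[150:262,250:430]; b=cv2.imread('pics/side6.png')[110:240,240:370]
m[:,420:]=cv2.resize(b,(380,262)); n=cv2.resize(a,(540,336),interpolation=cv2.INTER_CUBIC)
cv2.imwrite('pics/m6.png',np.vstack([m,np.hstack([n,np.zeros((336,260,3),np.uint8)])]))
E
```

```text
12.85 [0.55233617 0.122362   0.14286503] [ 37.69  32.89 -29.22 116.2  -59.43  54.75 -43.83] [0.24207406 0.31534797 0.81824782] 0.059674424529687464
[-169.71021956   -2.13154981]
```

View pics/m6.png

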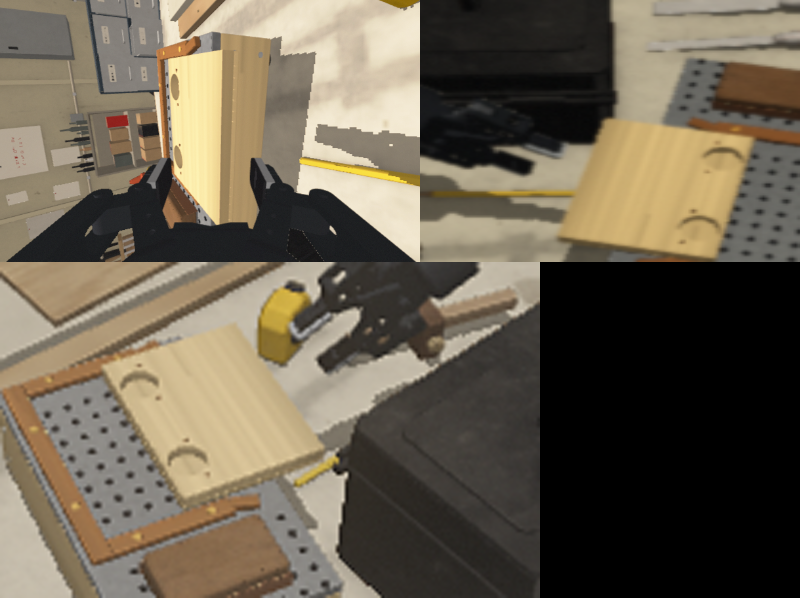

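The side and scene crops show the gripper in front of the overhanging door, clear of the case. In the wrist crop the door's front face runs from about column 222 to 268 and sits between the fingers, at columns 165 and 255.

```bash
python3 - <<'E'
from sim import *
a=np.radians(YAW);M=np.array([[np.cos(a),-np.sin(a)],[np.sin(a),np.cos(a)]])
n=np.array([np.cos(a),np.sin(a),0])
sx=640/420
T=tool(30,-1);tcp=np.r_[tab(-.17,-.001),.1425]
for nm,c,r in(('bot',268,120),('bot',262,180),('top',222,120),('top',222,180),('endtop-y',222,33),('endbot-y',271,38)):
    o,d=ray('w6.png',c*sx,r*sx)
    for X in(-.138,-.1435):
        t=(np.r_[tab(X,0),0]-o)@n/(d@n); p=o+d*t; v=T.inv().apply(p-tcp)
        print(nm,X,p.round(4),'y',round(((p[:2]-O)@M)[1]*1000,1),'tool y(down+)',(v*1000).round(1))
E
```

```text
bot -0.138 [0.5782 0.1495 0.0507] y -22.2 tool y(down+) [21.2 63.5 73.6]
bot -0.1435 [0.5789 0.1438 0.0564] y -24.0 tool y(down+) [23.  61.3 66. ]
bot -0.138 [0.5048 0.1642 0.0521] y 52.7 tool y(down+) [-53.7  62.3  72.9]
bot -0.1435 [0.5081 0.1579 0.0578] y 48.2 tool y(down+) [-49.2  60.1  65.3]
top -0.138 [0.5852 0.1481 0.112 ] y -29.3 tool y(down+) [28.3 10.4 43. ]
top -0.1435 [0.5856 0.1424 0.1156] y -30.8 tool y(down+) [29.8 10.  36.4]
top -0.138 [0.5213 0.1609 0.1105] y 35.8 tool y(down+) [-36.8  11.7  43.7]
top -0.1435 [0.5241 0.1547 0.1142] y 31.9 tool y(down+) [-32.9  11.3  37.1]
endtop-y -0.138 [0.6597 0.1333 0.1138] y -105.2 tool y(down+) [104.2   8.9  42.1]
endtop-y -0.1435 [0.6575 0.1281 0.1173] y -104.1 tool y(down+) [103.1   8.6  35.5]
endbot-y -0.138 [0.6602 0.1331 0.0562] y -105.8 tool y(down+) [104.8  58.7  70.9]
endbot-y -0.1435 [0.658  0.128  0.0618] y -104.7 tool y(down+) [103.7  56.6  63.3]
```

>>> jog_arm([
  {"fingers": 0.3, "tx": 0, "ty": 0, "tz": 0.02, "ax": 0, "ay": 0, "az": 0},
  {"fingers": 0.3, "tx": 0, "ty": 0, "tz": 0.04, "ax": 0, "ay": 0, "az": 0},
  {"fingers": 0.3, "tx": 0, "ty": 0, "tz": 0.06, "ax": 0, "ay": 0, "az": 0},
  {"fingers": 0.3, "tx": 0, "ty": 0, "tz": 0.08, "ax": 0, "ay": 0, "az": 0},
  {"fingers": 0.3, "tx": 0, "ty": 0, "tz": 0.09, "ax": 0, "ay": 0, "az": 0},
  {"fingers": 0.3, "tx": 0, "ty": 0, "tz": 0.0945, "ax": 0, "ay": 0, "az": 0},
  {"fingers": 0.3, "tx": 0, "ty": 0, "tz": 0.0945, "ax": 0, "ay": 0, "az": 0},
])

```text
time: 13.7
tcp_pos: [0.5669, 0.2021, 0.0937]
orientation: [-120.0, -0.1, -11.3]
ft_force: [0.2, 0.1, 0.5]
finger_gap: 0.0595
gripper_force: 0.0
```

```bash
cat >> sim.py <<'E'
_a=np.radians(YAW);M=np.array([[np.cos(_a),-np.sin(_a)],[np.sin(_a),np.cos(_a)]])
def st():
    s=status.get_state(); r=R.from_euler('xyz',s['orientation'],degrees=True)
    print('t',round(s['time'],2),'table',((s['tcp_pos'][:2]-O)@M*1000).round(1),(s['tcp_pos'][2]*1000).round(1),'rpy',s['orientation'].round(2),'q',s['joint_positions'].round(1),'F',s['ft_force'].round(1),'M',s['torque'].round(2),'gap',round(s['finger_gap']*1000,1),'gf',s['gripper_force'])
    return s
E
python3 - <<'E'
from sim import *
st(); print(((cmd()[0][:2]-O)@M*1000),cmd()[0][2])
T=tool(30,-1);P=lambda x,z:np.r_[tab(x/1000,0),z/1000]
plan((P(-84,125),T,.3,4),(P(-77.4,152.8),T,.3,4))
E
```

```text
t 13.7 table [-88.7  -0.8] 93.7 rpy [-1.200e+02 -9.000e-02 -1.132e+01] q [ 31.8  39.7 -32.8 116.2 -65.3  44.4 -39.9] F [0.2 0.1 0.5] M [-0.88  0.22  0.01] gap 59.5 gf 0.0
[-8.80035891e+01 -3.70681999e-02] 0.09304923990029598
4 x {"fingers": 0.3, "tx": -0.0, "ty": -0.0297, "tz": -0.0125, "ax": 0.0, "ay": -0.0, "az": 0.0}
4 x {"fingers": 0.3, "tx": -0.0, "ty": -0.0273, "tz": -0.0082, "ax": 0.0, "ay": -0.0, "az": 0.0}
```

>>> jog_arm([
  {"fingers": 0.3, "tx": 0, "ty": -0.0074, "tz": -0.0031, "ax": 0, "ay": 0, "az": 0},
  {"fingers": 0.3, "tx": 0, "ty": -0.0148, "tz": -0.0062, "ax": 0, "ay": 0, "az": 0},
  {"fingers": 0.3, "tx": 0, "ty": -0.0222, "tz": -0.0093, "ax": 0, "ay": 0, "az": 0},
  {"fingers": 0.3, "tx": 0, "ty": -0.0297, "tz": -0.0125, "ax": 0, "ay": 0, "az": 0},
  {"fingers": 0.3, "tx": 0, "ty": -0.0365, "tz": -0.0145, "ax": 0, "ay": 0, "az": 0},
  {"fingers": 0.3, "tx": 0, "ty": -0.0433, "tz": -0.0166, "ax": 0, "ay": 0, "az": 0},
  {"fingers": 0.3, "tx": 0, "ty": -0.0501, "tz": -0.0187, "ax": 0, "ay": 0, "az": 0},
  {"fingers": 0.3, "tx": 0, "ty": -0.057, "tz": -0.0207, "ax": 0, "ay": 0, "az": 0},
  {"fingers": 0.3, "tx": 0, "ty": -0.057, "tz": -0.0207, "ax": 0, "ay": 0, "az": 0},
])

```text
time: 14.6
tcp_pos: [0.5687, 0.2135, 0.1541]
orientation: [-120.0, -0.1, -11.2]
ft_force: [0.0, 1.1, -1.4]
finger_gap: 0.0594
gripper_force: 0.6
```

```bash
python3 - <<'E'
from sim import *
st(); save('scene','scene7.png');save('side','side7.png');save('wrist','w7.png')
E
```

```text
t 14.6 table [-77.2  -0.3] 154.1 rpy [-1.1996e+02 -1.1000e-01 -1.1250e+01] q [ 31.4  32.6 -33.8 116.3 -64.8  47.3 -46.7] F [ 0.   1.1 -1.4] M [-0.99  0.21 -0.05] gap 59.4 gf 0.558183707180433
```

>>> jog_arm([
  {"fingers": 0.5, "tx": 0, "ty": 0, "tz": 0, "ax": 0, "ay": 0, "az": 0},
  {"fingers": 0.7, "tx": 0, "ty": 0, "tz": 0, "ax": 0, "ay": 0, "az": 0},
  {"fingers": 1, "tx": 0, "ty": 0, "tz": 0, "ax": 0, "ay": 0, "az": 0},
  {"fingers": 1, "tx": 0, "ty": 0, "tz": 0, "ax": 0, "ay": 0, "az": 0},
  {"fingers": 1, "tx": 0, "ty": 0, "tz": 0, "ax": 0, "ay": 0, "az": 0},
  {"fingers": 1, "tx": 0, "ty": 0, "tz": 0, "ax": 0, "ay": 0, "az": 0},
], grip_force=70)

```text
time: 15.35
tcp_pos: [0.5689, 0.2137, 0.1548]
orientation: [-119.8, -0.0, -11.3]
ft_force: [-1.4, -1.8, 5.6]
finger_gap: 0.0173
gripper_force: 68.6
```

```bash
python3 - <<'E'
from sim import *
s=st(); save('scene','scene8.png');save('side','side8.png');save('wrist','w8.png')
H,L1,L2,LT=.26,.494,.508,.277
import sim; sim.H,sim.LT=.26,.277
q=s['joint_positions']; print(sim.fk(q)[0]-s['tcp_pos'])
T=tool(30,-1);P=lambda x,z:np.r_[tab(x/1000,0),z/1000]
for s2 in(-1,):
    q,e,_=sim.path(q,P(-110,310),T); print(q.round(0),e)
    for k in range(3):
        q,e,_=sim.path(q,P(-110,310),T*R.from_euler('z',60*s2*(k+1),degrees=True)); print(q.round(0),round(e,4))
plan((P(-77.4,175),T,1,3),(P(-110,310),T,1,6))
for k in(1,2,3): plan((P(-110,310),T*R.from_euler('z',-60*k,degrees=True),1,9))
E
```

```text
t 15.35 table [-76.9  -0.5] 154.8 rpy [-1.1976e+02 -2.0000e-02 -1.1260e+01] q [ 31.4  32.7 -33.8 116.3 -64.9  47.5 -46.6] F [-1.4 -1.8  5.6] M [ 0.43 -0.    0.18] gap 17.3 gf 68.64767789840698
[ 0.00612796 -0.00296727 -0.01001317]
[ 36.  14. -34. 113. -61.  63. -64.] 1.2309637682074069e-08
[ 40.  15. -39. 113. -60.  62.  -4.] 0.0
[ 45.  16. -44. 113. -59.  61.  55.] 0.0
[ 50.  18. -50. 113. -56.  59. 114.] 0.0
3 x {"fingers": 1, "tx": -0.0, "ty": -0.0193, "tz": -0.0111, "ax": 0.0, "ay": -0.0, "az": 0.0}
6 x {"fingers": 1, "tx": 0.0, "ty": -0.1006, "tz": -0.0957, "ax": 0.0, "ay": -0.0, "az": 0.0}
9 x {"fingers": 1, "tx": 0.0, "ty": 0.0, "tz": -0.0, "ax": 0.0, "ay": -0.0, "az": -1.047}
9 x {"fingers": 1, "tx": -0.0, "ty": 0.0, "tz": -0.0, "ax": 0.001, "ay": 0.0, "az": -1.047}
9 x {"fingers": 1, "tx": -0.0, "ty": 0.0, "tz": -0.0, "ax": -0.0, "ay": -0.0, "az": -1.048}
```

>>> jog_arm([
  {"fingers": 1, "tx": 0, "ty": -0.01, "tz": -0.006, "ax": 0, "ay": 0, "az": 0},
  {"fingers": 1, "tx": 0, "ty": -0.0193, "tz": -0.0111, "ax": 0, "ay": 0, "az": 0},
  {"fingers": 1, "tx": 0, "ty": -0.0193, "tz": -0.0111, "ax": 0, "ay": 0, "az": 0},
])

```text
time: 15.8
tcp_pos: [0.5692, 0.2125, 0.1763]
orientation: [-120.1, -0.2, -11.3]
ft_force: [0.5, -0.0, -2.2]
finger_gap: 0.0173
gripper_force: 67.9
```

>>> jog_arm([
  {"fingers": 1, "tx": 0, "ty": -0.02, "tz": -0.019, "ax": 0, "ay": 0, "az": 0},
  {"fingers": 1, "tx": 0, "ty": -0.04, "tz": -0.038, "ax": 0, "ay": 0, "az": 0},
  {"fingers": 1, "tx": 0, "ty": -0.06, "tz": -0.057, "ax": 0, "ay": 0, "az": 0},
  {"fingers": 1, "tx": 0, "ty": -0.08, "tz": -0.076, "ax": 0, "ay": 0, "az": 0},
  {"fingers": 1, "tx": 0, "ty": -0.1006, "tz": -0.0957, "ax": 0, "ay": 0, "az": 0},
  {"fingers": 1, "tx": 0, "ty": -0.1006, "tz": -0.0957, "ax": 0, "ay": 0, "az": 0},
])

```text
time: 16.4
tcp_pos: [0.5642, 0.1798, 0.3136]
orientation: [-120.1, -0.5, -11.4]
ft_force: [0.3, 0.3, -2.5]
finger_gap: 0.017
gripper_force: 68.2
```

>>> jog_arm([
  {"fingers": 1, "tx": 0, "ty": 0, "tz": 0, "ax": 0, "ay": 0, "az": -0.12},
  {"fingers": 1, "tx": 0, "ty": 0, "tz": 0, "ax": 0, "ay": 0, "az": -0.25},
  {"fingers": 1, "tx": 0, "ty": 0, "tz": 0, "ax": 0, "ay": 0, "az": -0.38},
  {"fingers": 1, "tx": 0, "ty": 0, "tz": 0, "ax": 0, "ay": 0, "az": -0.51},
  {"fingers": 1, "tx": 0, "ty": 0, "tz": 0, "ax": 0, "ay": 0, "az": -0.64},
  {"fingers": 1, "tx": 0, "ty": 0, "tz": 0, "ax": 0, "ay": 0, "az": -0.77},
  {"fingers": 1, "tx": 0, "ty": 0, "tz": 0, "ax": 0, "ay": 0, "az": -0.9},
  {"fingers": 1, "tx": 0, "ty": 0, "tz": 0, "ax": 0, "ay": 0, "az": -1.047},
  {"fingers": 1, "tx": 0, "ty": 0, "tz": 0, "ax": 0, "ay": 0, "az": -1.047},
])

```text
time: 17.3
tcp_pos: [0.5609, 0.1809, 0.3081]
orientation: [-139.1, -48.4, 29.6]
ft_force: [0.1, 0.0, -1.9]
finger_gap: 0.0171
gripper_force: 68.2
```

>>> jog_arm([
  {"fingers": 1, "tx": 0, "ty": 0, "tz": 0, "ax": 0, "ay": 0, "az": -0.13},
  {"fingers": 1, "tx": 0, "ty": 0, "tz": 0, "ax": 0, "ay": 0, "az": -0.26},
  {"fingers": 1, "tx": 0, "ty": 0, "tz": 0, "ax": 0, "ay": 0, "az": -0.39},
  {"fingers": 1, "tx": 0, "ty": 0, "tz": 0, "ax": 0, "ay": 0, "az": -0.52},
  {"fingers": 1, "tx": 0, "ty": 0, "tz": 0, "ax": 0, "ay": 0, "az": -0.65},
  {"fingers": 1, "tx": 0, "ty": 0, "tz": 0, "ax": 0, "ay": 0, "az": -0.78},
  {"fingers": 1, "tx": 0, "ty": 0, "tz": 0, "ax": 0, "ay": 0, "az": -0.91},
  {"fingers": 1, "tx": 0, "ty": 0, "tz": 0, "ax": 0, "ay": 0, "az": -1.047},
  {"fingers": 1, "tx": 0, "ty": 0, "tz": 0, "ax": 0, "ay": 0, "az": -1.047},
])

```text
time: 18.2
tcp_pos: [0.5614, 0.1808, 0.3089]
orientation: [139.4, -48.7, 127.5]
ft_force: [0.4, 0.5, -3.2]
finger_gap: 0.0171
gripper_force: 68.3
```

>>> jog_arm([
  {"fingers": 1, "tx": 0, "ty": 0, "tz": 0, "ax": 0, "ay": 0, "az": -0.13},
  {"fingers": 1, "tx": 0, "ty": 0, "tz": 0, "ax": 0, "ay": 0, "az": -0.26},
  {"fingers": 1, "tx": 0, "ty": 0, "tz": 0, "ax": 0, "ay": 0, "az": -0.39},
  {"fingers": 1, "tx": 0, "ty": 0, "tz": 0, "ax": 0, "ay": 0, "az": -0.52},
  {"fingers": 1, "tx": 0, "ty": 0, "tz": 0, "ax": 0, "ay": 0, "az": -0.65},
  {"fingers": 1, "tx": 0, "ty": 0, "tz": 0, "ax": 0, "ay": 0, "az": -0.78},
  {"fingers": 1, "tx": 0, "ty": 0, "tz": 0, "ax": 0, "ay": 0, "az": -0.91},
  {"fingers": 1, "tx": 0, "ty": 0, "tz": 0, "ax": 0, "ay": 0, "az": -1.048},
  {"fingers": 1, "tx": 0, "ty": 0, "tz": 0, "ax": 0, "ay": 0, "az": -1.048},
  {"fingers": 1, "tx": 0, "ty": 0, "tz": 0, "ax": 0, "ay": 0, "az": -1.048},
])

```text
time: 19.2
tcp_pos: [0.5618, 0.1807, 0.3096]
orientation: [120.0, -0.3, 168.5]
ft_force: [-0.3, 0.6, -2.8]
finger_gap: 0.0174
gripper_force: 68.4
```

```bash
python3 - <<'E'
from sim import *
s=st(); save('scene','scene9.png');save('side','side9.png');save('wrist','w9.png')
r=R.from_euler('xyz',s['orientation'],degrees=True); print('rot err',np.degrees((tool(30,1).inv()*r).as_rotvec()))
# door-coloured blob edges in side view
for n in('scene9','side9','scene5','side5'):
    im=cv2.imread(f'pics/{n}.png').astype(int); b,g,r=im[...,0],im[...,1],im[...,2]
    m=((r>150)&(r-b>55)&(r-b<120)&(abs(r-g)<45)).astype(np.uint8); m=cv2.morphologyEx(m,cv2.MORPH_OPEN,np.ones((3,3)))
    k,l,stt,c=cv2.connectedComponentsWithStats(m); i=np.argsort(-stt[1:,4])[:4]+1; print(n,[(stt[j].tolist(),c[j].round().tolist()) for j in i])
E
```

```text
t 19.2 table [-110.6    0. ] 309.6 rpy [120.01  -0.27 168.53] q [ 52.2  21.4 -53.3 112.2 -53.1  56.7 112.4] F [-0.3  0.6 -2.8] M [-1.4   0.25 -0.01] gap 17.4 gf 68.36360335350037
rot err [ 0.01123627 -0.00732836  0.31861992]
scene9 [([231, 79, 134, 106, 5646], [310.0, 130.0]), ([425, 0, 68, 34, 997], [462.0, 14.0]), ([64, 12, 46, 23, 599], [86.0, 23.0]), ([105, 0, 43, 19, 510], [126.0, 8.0])]
side9 [([282, 119, 69, 88, 3582], [318.0, 164.0]), ([212, 332, 112, 66, 3338], [261.0, 367.0]), ([193, 312, 128, 21, 1409], [263.0, 322.0]), ([131, 345, 60, 35, 1112], [161.0, 364.0])]
scene5 [([231, 100, 45, 51, 777], [254.0, 127.0]), ([302, 171, 43, 26, 714], [322.0, 185.0]), ([582, 0, 58, 26, 678], [619.0, 9.0]), ([316, 98, 84, 29, 675], [358.0, 112.0])]
side5 [([124, 302, 204, 98, 11576], [243.0, 349.0]), ([287, 189, 56, 49, 1378], [311.0, 217.0]), ([266, 291, 146, 13, 1298], [344.0, 296.0]), ([89, 337, 23, 63, 664], [101.0, 369.0])]
```

```bash
python3 - <<'E'
from sim import *
a=cv2.imread('pics/scene9.png')[75:240,225:370]; b=cv2.imread('pics/side9.png')[105:255,275:415]
a=cv2.resize(a,None,fx=3,fy=3,interpolation=cv2.INTER_CUBIC);b=cv2.resize(b,None,fx=2.6,fy=2.6,interpolation=cv2.INTER_CUBIC)
print(a.shape,b.shape)
m=np.zeros((495,800,3),np.uint8);m[:a.shape[0],:435]=a;m[:390,435:435+364]=b
cv2.imwrite('pics/m9.png',m)
# predicted corners of door (front edge s=-50 from TCP), top face now = plain
T=tool(30,1);tcp=np.r_[tab(-.1106,0),.3096]
for s in(-.05,.09):
    for y in(.09,-.09):
        for v in(.009,-.009):
            f=T.as_matrix()[:,2];n=T.as_matrix()[:,1];l=np.r_[M@[0,1],0]
            p=tcp+f*s+l*y+n*v; A_=proj('scene9.png',p);B_=proj('side9.png',p)
            print(s,y,v,((A_-[225,75]+.5)*3-.5).round(0),((B_-[275,105]+.5)*2.6-.5+[435,0]).round(0))
E
```

```text
(495, 435, 3) (390, 364, 3)
-0.05 0.09 0.009 [429. 219.] [497.  26.]
-0.05 0.09 -0.009 [437. 231.] [488.  35.]
-0.05 -0.09 0.009 [326.  93.] [444. 195.]
-0.05 -0.09 -0.009 [334. 106.] [435. 202.]
0.09 0.09 0.009 [288. 328.] [627.  96.]
0.09 0.09 -0.009 [297. 338.] [617. 104.]
0.09 -0.09 0.009 [198. 194.] [586. 264.]
0.09 -0.09 -0.009 [208. 206.] [575. 270.]
```

View pics/m9.png

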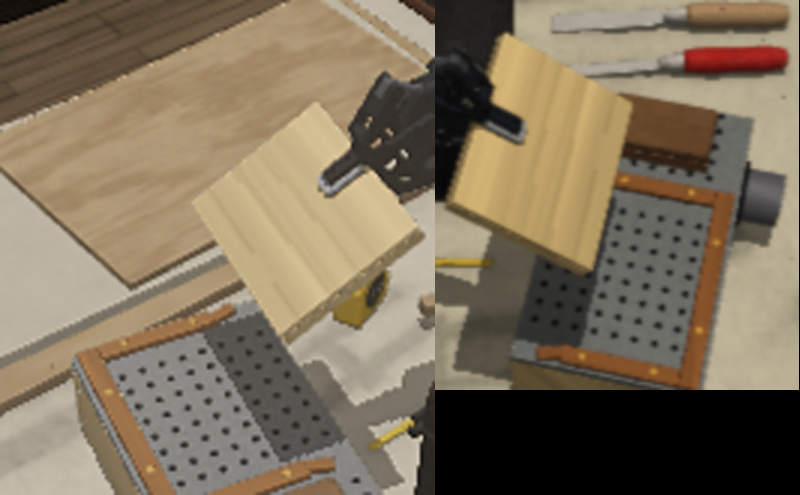

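```bash
python3 - <<'E'
from sim import *
sc=lambda x,y:('scene9.png',225+(x+.5)/3-.5,75+(y+.5)/3-.5); sd=lambda x,y:('side9.png',275+(x-435+.5)/2.6-.5,105+(y+.5)/2.6-.5)
T=tool(30,1);tcp=np.r_[tab(-.1106,0),.3096]; f=T.as_matrix()[:,2];n=T.as_matrix()[:,1];l=np.r_[M@[0,1],0]
C={'f+':((423,232),(503,35)),'f-':((316,103),(449,200)),'b+':((287,333),(632,100)),'b-':((194,200),(588,270))}
Q={}
for k,(a,b) in C.items():
    x,r=tri(sc(*a),sd(*b)); d=x-tcp; Q[k]=np.array([d@f,d@l,d@n])*1000; print(k,x.round(4),np.round(r,4),'s,y,v',Q[k].round(1))
print(sum(Q.values())/4)
print('table features: deck front-y corner & stop ends, for bias')
a=np.degrees(np.arctan2(*( (Q['f+']-Q['f-'])[:2]))) ; b=np.degrees(np.arctan2(*((Q['b+']-Q['b-'])[:2]))); print('yaw(front,back edge)',a,b, 'sides', [np.degrees(np.arctan2((Q['b'+c]-Q['f'+c])[1],(Q['b'+c]-Q['f'+c])[0])) for c in '+-'])
# back stop corner bits: inner corners of stop frame top z=.108: (70,-94),(70,94) 
for p in([70,-94,108],[70,94,108],[-70,-94,108],[90,-112,108],[-95,-115,100]):
    w=np.r_[tab(p[0]/1000,p[1]/1000),p[2]/1000]; A_=proj('scene9.png',w);B_=proj('side9.png',w)
    print(p,((A_-[225,75]+.5)*3-.5).round(0),((B_-[275,105]+.5)*2.6-.5+[435,0]).round(0))
E
```

```text
f+ [0.4666 0.1649 0.3304] [0.0004 0.0004] s,y,v [-40.   90.3   0.9]
f- [0.6443 0.1308 0.3349] [0.0026 0.0026] s,y,v [-41.1 -90.6   5.5]
b+ [0.4894 0.2825 0.2677] [0.002 0.002] s,y,v [95.1 90.9  6.5]
b- [0.6688 0.2462 0.2655] [0.0001 0.0001] s,y,v [ 95.8 -92.1   4.4]
[27.43996044 -0.38868394  4.30167397]
table features: deck front-y corner & stop ends, for bias
yaw(front,back edge) 0.3336999107066111 -0.21914728583102328 sides [np.float64(0.2743404437069622), np.float64(-0.6262976836686285)]
[70, -94, 108] [103. 357.] [681. 367.]
[70, 94, 108] [182. 501.] [713. 203.]
[-70, -94, 108] [241. 313.] [539. 338.]
[90, -112, 108] [ 76. 351.] [698. 389.]
[-95, -115, 100] [255. 298.] [509. 355.]
```

```bash
python3 - <<'E'
from sim import *
T=tool(30,1);P=lambda x,z:np.r_[tab(x/1000,0),z/1000]
c=np.r_[P(-110,310),(tool(30,-1)*R.from_euler('z',-180,degrees=True)).as_rotvec()]
print(np.degrees((R.from_rotvec(c[3:]).inv()*cmd()[1]).as_rotvec()),cmd()[0]-c[:3])
plan((P(-80,190),T,1,6),(P(-80,160),T,1,5))
E
```

```text
[ 0.00326101  0.02733699 -0.02566584] [-2.24682895e-05  4.59038686e-05  3.82397246e-07]
6 x {"fingers": 1, "tx": -0.0, "ty": -0.0889, "tz": 0.086, "ax": -0.0, "ay": -0.0, "az": 0.0}
5 x {"fingers": 1, "tx": -0.0, "ty": -0.026, "tz": 0.015, "ax": -0.0, "ay": -0.0, "az": 0.0}
```

>>> jog_arm([
  {"fingers": 1, "tx": 0, "ty": -0.02, "tz": 0.02, "ax": 0, "ay": 0, "az": 0},
  {"fingers": 1, "tx": 0, "ty": -0.04, "tz": 0.04, "ax": 0, "ay": 0, "az": 0},
  {"fingers": 1, "tx": 0, "ty": -0.06, "tz": 0.06, "ax": 0, "ay": 0, "az": 0},
  {"fingers": 1, "tx": 0, "ty": -0.078, "tz": 0.076, "ax": 0, "ay": 0, "az": 0},
  {"fingers": 1, "tx": 0, "ty": -0.0889, "tz": 0.086, "ax": 0, "ay": 0, "az": 0},
  {"fingers": 1, "tx": 0, "ty": -0.0889, "tz": 0.086, "ax": 0, "ay": 0, "az": 0},
])

```text
time: 19.95
tcp_pos: [0.5668, 0.2103, 0.1878]
orientation: [120.0, -0.3, 168.6]
ft_force: [-0.4, -0.5, -2.6]
finger_gap: 0.0172
gripper_force: 68.3
```

>>> jog_arm([
  {"fingers": 1, "tx": 0, "ty": -0.0078, "tz": 0.0045, "ax": 0, "ay": 0, "az": 0},
  {"fingers": 1, "tx": 0, "ty": -0.0139, "tz": 0.008, "ax": 0, "ay": 0, "az": 0},
  {"fingers": 1, "tx": 0, "ty": -0.02, "tz": 0.0115, "ax": 0, "ay": 0, "az": 0},
  {"fingers": 1, "tx": 0, "ty": -0.024, "tz": 0.0138, "ax": 0, "ay": 0, "az": 0},
  {"fingers": 1, "tx": 0, "ty": -0.026, "tz": 0.015, "ax": 0, "ay": 0, "az": 0},
  {"fingers": 1, "tx": 0, "ty": -0.026, "tz": 0.015, "ax": 0, "ay": 0, "az": 0},
])

```text
time: 20.55
tcp_pos: [0.568, 0.21, 0.1598]
orientation: [120.0, 0.0, 168.7]
ft_force: [0.1, -0.2, -2.4]
finger_gap: 0.0173
gripper_force: 68.6
```

```bash
python3 - <<'E'
from sim import *
st()
T=tool(30,1);P=lambda x,z:np.r_[tab(x/1000,0),z/1000]
plan((P(-80,154),T,1,5))
E
```

```text
t 20.55 table [-80.7  -0.3] 159.8 rpy [1.2000e+02 1.0000e-02 1.6867e+02] q [ 44.9  38.4 -50.2 115.8 -52.2  40.4 124.6] F [ 0.1 -0.2 -2.4] M [-1.4   0.24 -0.01] gap 17.3 gf 68.55778455734253
5 x {"fingers": 1, "tx": -0.0, "ty": -0.0052, "tz": 0.003, "ax": -0.0, "ay": -0.0, "az": 0.0}
```

>>> jog_arm([
  {"fingers": 1, "tx": 0, "ty": -0.0017, "tz": 0.001, "ax": 0, "ay": 0, "az": 0},
  {"fingers": 1, "tx": 0, "ty": -0.0035, "tz": 0.002, "ax": 0, "ay": 0, "az": 0},
  {"fingers": 1, "tx": 0, "ty": -0.0052, "tz": 0.003, "ax": 0, "ay": 0, "az": 0},
  {"fingers": 1, "tx": 0, "ty": -0.0052, "tz": 0.003, "ax": 0, "ay": 0, "az": 0},
])

```text
time: 20.95
tcp_pos: [0.5691, 0.211, 0.1569]
orientation: [119.7, 0.1, 168.7]
ft_force: [-2.8, -4.7, 6.7]
finger_gap: 0.0174
gripper_force: 70.2
```

>>> jog_arm([
  {"fingers": 0.78, "tx": 0, "ty": 0, "tz": 0, "ax": 0, "ay": 0, "az": 0},
  {"fingers": 0.75, "tx": 0, "ty": 0, "tz": 0, "ax": 0, "ay": 0, "az": 0},
  {"fingers": 0.71, "tx": 0, "ty": 0, "tz": 0, "ax": 0, "ay": 0, "az": 0},
  {"fingers": 0.66, "tx": 0, "ty": 0, "tz": 0, "ax": 0, "ay": 0, "az": 0},
  {"fingers": 0.6, "tx": 0, "ty": 0, "tz": 0, "ax": 0, "ay": 0, "az": 0},
  {"fingers": 0.53, "tx": 0, "ty": 0, "tz": 0, "ax": 0, "ay": 0, "az": 0},
  {"fingers": 0.46, "tx": 0, "ty": 0, "tz": 0, "ax": 0, "ay": 0, "az": 0},
  {"fingers": 0.38, "tx": 0, "ty": 0, "tz": 0, "ax": 0, "ay": 0, "az": 0},
  {"fingers": 0.3, "tx": 0, "ty": 0, "tz": 0, "ax": 0, "ay": 0, "az": 0},
  {"fingers": 0.3, "tx": 0, "ty": 0, "tz": 0, "ax": 0, "ay": 0, "az": 0},
])

```text
time: 21.95
tcp_pos: [0.568, 0.2101, 0.154]
orientation: [120.0, 0.0, 168.7]
ft_force: [-0.4, -0.1, -0.3]
finger_gap: 0.0599
gripper_force: 0.5
```

```bash
python3 - <<'E'
from sim import *
st()
T=tool(30,1);P=lambda x,z:np.r_[tab(x/1000,0),z/1000]
plan((P(-87,93),T,.3,10))
E
```

```text
t 21.95 table [-80.6  -0.3] 154.0 rpy [1.2000e+02 3.0000e-02 1.6868e+02] q [ 44.7  39.1 -50.  115.8 -52.1  39.9 125.1] F [-0.4 -0.1 -0.3] M [-1.1   0.22  0.02] gap 59.9 gf 0.4950195306446403
10 x {"fingers": 0.3, "tx": -0.0, "ty": -0.0563, "tz": 0.0244, "ax": -0.0, "ay": -0.0, "az": 0.0}
```

>>> jog_arm([
  {"fingers": 0.3, "tx": 0, "ty": -0.006, "tz": 0.0026, "ax": 0, "ay": 0, "az": 0},
  {"fingers": 0.3, "tx": 0, "ty": -0.012, "tz": 0.0052, "ax": 0, "ay": 0, "az": 0},
  {"fingers": 0.3, "tx": 0, "ty": -0.018, "tz": 0.0078, "ax": 0, "ay": 0, "az": 0},
  {"fingers": 0.3, "tx": 0, "ty": -0.024, "tz": 0.0104, "ax": 0, "ay": 0, "az": 0},
  {"fingers": 0.3, "tx": 0, "ty": -0.03, "tz": 0.013, "ax": 0, "ay": 0, "az": 0},
  {"fingers": 0.3, "tx": 0, "ty": -0.036, "tz": 0.0156, "ax": 0, "ay": 0, "az": 0},
  {"fingers": 0.3, "tx": 0, "ty": -0.042, "tz": 0.0182, "ax": 0, "ay": 0, "az": 0},
  {"fingers": 0.3, "tx": 0, "ty": -0.048, "tz": 0.0208, "ax": 0, "ay": 0, "az": 0},
  {"fingers": 0.3, "tx": 0, "ty": -0.053, "tz": 0.023, "ax": 0, "ay": 0, "az": 0},
  {"fingers": 0.3, "tx": 0, "ty": -0.0563, "tz": 0.0244, "ax": 0, "ay": 0, "az": 0},
])

```text
time: 22.95
tcp_pos: [0.5667, 0.2034, 0.0928]
orientation: [120.0, 0.0, 168.7]
ft_force: [0.5, -0.2, 0.2]
finger_gap: 0.0597
gripper_force: 0.0
```

```bash
python3 - <<'E'
from sim import *
st(); save('scene','scene10.png');save('side','side10.png');save('wrist','w10.png')
def quad(n):
    im=cv2.imread(f'pics/{n}.png').astype(int); b,g,r=im[...,0],im[...,1],im[...,2]
    m=((r>150)&(r-b>55)&(r-b<120)&(abs(r-g)<45)).astype(np.uint8)
    x0,y0,x1,y1=(230,160,370,260) if 'scene' in n else(280,120,360,250)
    z=np.zeros_like(m);z[y0:y1,x0:x1]=m[y0:y1,x0:x1]; c=max(cv2.findContours(z,0,1)[0],key=cv2.contourArea)
    h=cv2.convexHull(c); return cv2.contourArea(c),cv2.approxPolyDP(h,4,True)[:,0].tolist()
for n in('scene10','side10'): 
    a,q=quad(n); print(n,a,[(u,onz(n+'.png',*u,.118)[:2]) and (u,((onz(n+'.png',*u,.118)[:2]-O)@M*1000).round(1).tolist()) for u in q])
T=tool(30,1);P=lambda x,z:np.r_[tab(x/1000,0),z/1000]
plan((P(-170,141),T,.3,5))
E
```

```text
t 22.95 table [-87.4  -0.3] 92.8 rpy [1.1997e+02 2.0000e-02 1.6870e+02] q [ 44.   46.5 -47.9 115.7 -51.2  36.1 130.8] F [ 0.5 -0.2  0.2] M [-0.9   0.2   0.01] gap 59.7 gf 0.0
scene10 2219.0 [([354, 213], [-131.5, 87.8]), ([306, 230], [9.5, 87.8]), ([257, 190], [72.9, -100.8]), ([325, 172], [-130.8, -87.3])]
side10 2822.0 [([307, 169], [-133.4, 86.0]), ([357, 179], [3.7, 85.1]), ([344, 238], [4.6, -91.1]), ([291, 227], [-132.3, -91.3])]
5 x {"fingers": 0.3, "tx": 0.0, "ty": 0.0, "tz": -0.0959, "ax": -0.0, "ay": -0.0, "az": 0.0}
```

```bash
python3 - <<'E'
from sim import *
import sim; sim.H,sim.LT=.26,.277
T=tool(30,1);P=lambda x,z:np.r_[tab(x/1000,0),z/1000];E=R.from_euler('xyz',[180,0,78.7],degrees=True)
plan((P(-200,300),T,.6,5))
v=(T.inv()*E).as_rotvec(); print(v)
q=[44.,46.5,-47.9,115.7,-51.2,36.1,130.8]
q,e,_=sim.path(q,P(-170,141),T);q,e,_=sim.path(q,P(-200,300),T)
q,e,o=sim.path(q,P(-200,300),E,40);print(o[::5].round(0),e)
plan((P(-200,300),T*R.from_rotvec(v/2),1,8),(P(-200,300),E,1,8),(P(-172,160),E,1,5),(P(-172,106),E,1,4),(P(-140,106),E,1,5),(P(-88,106),E,1,8))
E
```

```text
5 x {"fingers": 0.6, "tx": 0.0, "ty": 0.1227, "tz": -0.1055, "ax": -0.0, "ay": -0.0, "az": 0.0}
[ 0.81548352 -0.81548352  1.41245889]
[[ 62.  18. -52. 114. -51.  64. 115.]
 [ 61.  11. -51. 116. -52.  60. 102.]
 [ 59.   6. -51. 117. -50.  56.  88.]
 [ 57.   2. -51. 117. -43.  53.  69.]
 [ 55.   0. -52. 115. -33.  51.  48.]
 [ 52.   1. -54. 112. -20.  52.  26.]
 [ 48.   4. -55. 109.  -6.  57.   3.]
 [ 42.   9. -54. 105.   5.  64. -17.]] 4.24259550627324e-07
8 x {"fingers": 1, "tx": 0.0, "ty": 0.0, "tz": 0.0, "ax": 0.408, "ay": -0.408, "az": 0.707}
8 x {"fingers": 1, "tx": 0.0, "ty": -0.0, "tz": 0.0, "ax": 0.407, "ay": -0.408, "az": 0.706}
5 x {"fingers": 1, "tx": 0.0281, "ty": -0.0001, "tz": 0.14, "ax": 0.0, "ay": 0.0, "az": 0.0}
4 x {"fingers": 1, "tx": -0.0, "ty": -0.0, "tz": 0.054, "ax": 0.0, "ay": 0.0, "az": 0.0}
5 x {"fingers": 1, "tx": 0.032, "ty": -0.0, "tz": -0.0, "ax": 0.0, "ay": 0.0, "az": 0.0}
8 x {"fingers": 1, "tx": 0.052, "ty": -0.0, "tz": -0.0, "ax": 0.0, "ay": 0.0, "az": 0.0}
```

>>> jog_arm([
  {"fingers": 0.3, "tx": 0, "ty": 0, "tz": -0.02, "ax": 0, "ay": 0, "az": 0},
  {"fingers": 0.3, "tx": 0, "ty": 0, "tz": -0.045, "ax": 0, "ay": 0, "az": 0},
  {"fingers": 0.3, "tx": 0, "ty": 0, "tz": -0.07, "ax": 0, "ay": 0, "az": 0},
  {"fingers": 0.3, "tx": 0, "ty": 0, "tz": -0.0959, "ax": 0, "ay": 0, "az": 0},
  {"fingers": 0.3, "tx": 0, "ty": 0, "tz": -0.0959, "ax": 0, "ay": 0, "az": 0},
])

```text
time: 23.6
tcp_pos: [0.5528, 0.1177, 0.1418]
orientation: [120.2, 0.3, 168.3]
ft_force: [0.3, 0.3, 0.1]
finger_gap: 0.0598
gripper_force: 0.0
```

>>> jog_arm([
  {"fingers": 0.6, "tx": 0, "ty": 0.1227, "tz": -0.1055, "ax": 0, "ay": 0, "az": 0},
  {"fingers": 0.6, "tx": 0, "ty": 0.1227, "tz": -0.1055, "ax": 0, "ay": 0, "az": 0},
  {"fingers": 1, "tx": 0, "ty": 0.1227, "tz": -0.1055, "ax": 0, "ay": 0, "az": 0},
  {"fingers": 1, "tx": 0, "ty": 0.1227, "tz": -0.1055, "ax": 0, "ay": 0, "az": 0},
  {"fingers": 1, "tx": 0, "ty": 0.1227, "tz": -0.1055, "ax": 0, "ay": 0, "az": 0},
])

```text
time: 24.1
tcp_pos: [0.5454, 0.0929, 0.3018]
orientation: [120.1, 0.3, 168.7]
ft_force: [-0.2, -0.7, -0.6]
finger_gap: 0.0001
gripper_force: 0.0
```

>>> jog_arm([
  {"fingers": 1, "tx": 0, "ty": 0, "tz": 0, "ax": 0.408, "ay": -0.408, "az": 0.707},
  {"fingers": 1, "tx": 0, "ty": 0, "tz": 0, "ax": 0.408, "ay": -0.408, "az": 0.707},
  {"fingers": 1, "tx": 0, "ty": 0, "tz": 0, "ax": 0.408, "ay": -0.408, "az": 0.707},
  {"fingers": 1, "tx": 0, "ty": 0, "tz": 0, "ax": 0.408, "ay": -0.408, "az": 0.707},
  {"fingers": 1, "tx": 0, "ty": 0, "tz": 0, "ax": 0.408, "ay": -0.408, "az": 0.707},
  {"fingers": 1, "tx": 0, "ty": 0, "tz": 0, "ax": 0.408, "ay": -0.408, "az": 0.707},
  {"fingers": 1, "tx": 0, "ty": 0, "tz": 0, "ax": 0.408, "ay": -0.408, "az": 0.707},
  {"fingers": 1, "tx": 0, "ty": 0, "tz": 0, "ax": 0.408, "ay": -0.408, "az": 0.707},
  {"fingers": 1, "tx": 0, "ty": 0, "tz": 0, "ax": 0.408, "ay": -0.408, "az": 0.707},
])

```text
time: 25.0
tcp_pos: [0.5431, 0.0928, 0.2979]
orientation: [150.1, -12.8, 123.7]
ft_force: [0.3, 0.4, 0.5]
finger_gap: -0.0002
gripper_force: 0.0
```

>>> jog_arm([
  {"fingers": 1, "tx": 0, "ty": 0, "tz": 0, "ax": 0.407, "ay": -0.408, "az": 0.706},
  {"fingers": 1, "tx": 0, "ty": 0, "tz": 0, "ax": 0.407, "ay": -0.408, "az": 0.706},
  {"fingers": 1, "tx": 0, "ty": 0, "tz": 0, "ax": 0.407, "ay": -0.408, "az": 0.706},
  {"fingers": 1, "tx": 0, "ty": 0, "tz": 0, "ax": 0.407, "ay": -0.408, "az": 0.706},
  {"fingers": 1, "tx": 0, "ty": 0, "tz": 0, "ax": 0.407, "ay": -0.408, "az": 0.706},
  {"fingers": 1, "tx": 0, "ty": 0, "tz": 0, "ax": 0.407, "ay": -0.408, "az": 0.706},
  {"fingers": 1, "tx": 0, "ty": 0, "tz": 0, "ax": 0.407, "ay": -0.408, "az": 0.706},
  {"fingers": 1, "tx": 0, "ty": 0, "tz": 0, "ax": 0.407, "ay": -0.408, "az": 0.706},
  {"fingers": 1, "tx": 0, "ty": 0, "tz": 0, "ax": 0.407, "ay": -0.408, "az": 0.706},
  {"fingers": 1, "tx": 0, "ty": 0, "tz": 0, "ax": 0.407, "ay": -0.408, "az": 0.706},
])

```text
time: 26.0
tcp_pos: [0.5436, 0.0912, 0.2989]
orientation: [-180.0, 0.0, 78.7]
ft_force: [0.4, 0.5, 0.0]
finger_gap: 0.0
gripper_force: 0.0
```

```bash
python3 - <<'E'
from sim import *
st(); print((tab(-.2,0)))
E
```

```text
t 26.0 table [-202.     0.3] 298.9 rpy [-1.7996e+02  2.0000e-02  7.8660e+01] q [ 29.9  13.9 -50.1  98.7  11.1  72.6 -34.1] F [0.4 0.5 0. ] M [-0.06  0.   -0.  ] gap 0.0 gf 0.0
[0.54431077 0.09307707]
```

Next I lower the closed fingers in front of the door and push it home.

>>> jog_arm([
  {"fingers": 1, "tx": 0.0281, "ty": 0, "tz": 0.14, "ax": 0, "ay": 0, "az": 0},
  {"fingers": 1, "tx": 0.0281, "ty": 0, "tz": 0.14, "ax": 0, "ay": 0, "az": 0},
  {"fingers": 1, "tx": 0.0281, "ty": 0, "tz": 0.14, "ax": 0, "ay": 0, "az": 0},
  {"fingers": 1, "tx": 0.0281, "ty": 0, "tz": 0.17, "ax": 0, "ay": 0, "az": 0},
  {"fingers": 1, "tx": 0.0281, "ty": 0, "tz": 0.194, "ax": 0, "ay": 0, "az": 0},
  {"fingers": 1, "tx": 0.0281, "ty": 0, "tz": 0.194, "ax": 0, "ay": 0, "az": 0},
  {"fingers": 1, "tx": 0.0281, "ty": 0, "tz": 0.194, "ax": 0, "ay": 0, "az": 0},
])

```text
time: 26.7
tcp_pos: [0.5499, 0.1188, 0.1064]
orientation: [180.0, 0.0, 78.6]
ft_force: [0.3, -0.7, 0.2]
finger_gap: 0.0003
gripper_force: 0.0
```

>>> jog_arm([
  {"fingers": 1, "tx": 0.008, "ty": 0, "tz": 0, "ax": 0, "ay": 0, "az": 0},
  {"fingers": 1, "tx": 0.014, "ty": 0, "tz": 0, "ax": 0, "ay": 0, "az": 0},
  {"fingers": 1, "tx": 0.02, "ty": 0, "tz": 0, "ax": 0, "ay": 0, "az": 0},
  {"fingers": 1, "tx": 0.027, "ty": 0, "tz": 0, "ax": 0, "ay": 0, "az": 0},
  {"fingers": 1, "tx": 0.035, "ty": 0, "tz": 0, "ax": 0, "ay": 0, "az": 0},
  {"fingers": 1, "tx": 0.044, "ty": 0, "tz": 0, "ax": 0, "ay": 0, "az": 0},
  {"fingers": 1, "tx": 0.053, "ty": 0, "tz": 0, "ax": 0, "ay": 0, "az": 0},
  {"fingers": 1, "tx": 0.061, "ty": 0, "tz": 0, "ax": 0, "ay": 0, "az": 0},
  {"fingers": 1, "tx": 0.069, "ty": 0, "tz": 0, "ax": 0, "ay": 0, "az": 0},
  {"fingers": 1, "tx": 0.075, "ty": 0, "tz": 0, "ax": 0, "ay": 0, "az": 0},
])

```text
time: 27.7
tcp_pos: [0.5648, 0.1945, 0.106]
orientation: [180.0, -0.0, 78.7]
ft_force: [-0.8, -1.7, 1.2]
finger_gap: -0.0001
gripper_force: 1.0
```

```bash
python3 - <<'E'
from sim import *
st(); c=np.load('cmd.npy'); c[:3]=np.r_[tab(-.097,0),.106]; np.save('cmd.npy',c)
E
```

```text
t 27.7 table [-96.5  -0.2] 106.0 rpy [ 1.7996e+02 -1.0000e-02  7.8690e+01] q [ 12.1  31.6 -44.2 103.   26.1  56.1 -54.1] F [-0.8 -1.7  1.2] M [-0.34  0.09  0.02] gap -0.1 gf 0.9714703867211938
```

>>> jog_arm([
  {"fingers": 1, "tx": 0.004, "ty": 0, "tz": 0, "ax": 0, "ay": 0, "az": 0},
  {"fingers": 1, "tx": 0.008, "ty": 0, "tz": 0, "ax": 0, "ay": 0, "az": 0},
  {"fingers": 1, "tx": 0.011, "ty": 0, "tz": 0, "ax": 0, "ay": 0, "az": 0},
  {"fingers": 1, "tx": 0.013, "ty": 0, "tz": 0, "ax": 0, "ay": 0, "az": 0},
  {"fingers": 1, "tx": 0.013, "ty": 0, "tz": 0, "ax": 0, "ay": 0, "az": 0},
])

```text
time: 28.2
tcp_pos: [0.5674, 0.2067, 0.106]
orientation: [179.9, -0.0, 78.7]
ft_force: [-0.3, -0.7, -0.5]
finger_gap: -0.0001
gripper_force: 0.1
```

>>> jog_arm([
  {"fingers": 1, "tx": 0.0015, "ty": 0, "tz": 0, "ax": 0, "ay": 0, "az": 0},
  {"fingers": 1, "tx": 0.003, "ty": 0, "tz": 0, "ax": 0, "ay": 0, "az": 0},
  {"fingers": 1, "tx": 0.003, "ty": 0, "tz": 0, "ax": 0, "ay": 0, "az": 0},
])

```text
time: 28.5
tcp_pos: [0.5679, 0.2083, 0.1059]
orientation: [180.0, 0.1, 78.6]
ft_force: [-1.6, -3.5, 1.5]
finger_gap: 0.0002
gripper_force: 1.5
```

```bash
python3 - <<'E'
from sim import *
st()
E
```

```text
t 28.5 table [-82.4  -0.5] 105.9 rpy [1.7997e+02 1.0000e-01 7.8620e+01] q [ 10.5  32.3 -44.  101.9  26.5  56.7 -55.4] F [-1.6 -3.5  1.5] M [-0.56  0.29 -0.01] gap 0.2 gf 1.481021165382117
```

>>> jog_arm([
  {"fingers": 1, "tx": 0.0015, "ty": 0, "tz": 0, "ax": 0, "ay": 0, "az": 0},
  {"fingers": 1, "tx": 0.003, "ty": 0, "tz": 0, "ax": 0, "ay": 0, "az": 0},
  {"fingers": 1, "tx": 0.004, "ty": 0, "tz": 0, "ax": 0, "ay": 0, "az": 0},
  {"fingers": 1, "tx": 0.004, "ty": 0, "tz": 0, "ax": 0, "ay": 0, "az": 0},
])

```text
time: 28.9
tcp_pos: [0.5681, 0.2084, 0.1057]
orientation: [-179.9, 0.5, 78.5]
ft_force: [-3.4, -8.6, 6.7]
finger_gap: 0.0008
gripper_force: 4.4
```

```bash
python3 - <<'E'
from sim import *
st(); 
E
```

```text
t 28.9 table [-82.2  -0.7] 105.7 rpy [-179.94    0.51   78.51] q [ 10.1  32.5 -43.8 101.6  26.7  57.1 -55.8] F [-3.4 -8.6  6.7] M [-1.73  0.8   0.06] gap 0.8 gf 4.431499997153878
```

>>> jog_arm([
  {"fingers": 1, "tx": -0.012, "ty": 0, "tz": 0, "ax": 0, "ay": 0, "az": 0},
  {"fingers": 1, "tx": -0.012, "ty": -0.055, "tz": 0, "ax": 0, "ay": 0, "az": 0},
  {"fingers": 1, "tx": -0.012, "ty": -0.055, "tz": 0, "ax": 0, "ay": 0, "az": 0},
  {"fingers": 1, "tx": -0.007, "ty": -0.055, "tz": 0, "ax": 0, "ay": 0, "az": 0},
  {"fingers": 1, "tx": -0.004, "ty": -0.055, "tz": 0, "ax": 0, "ay": 0, "az": 0},
  {"fingers": 1, "tx": -0.002, "ty": -0.055, "tz": 0, "ax": 0, "ay": 0, "az": 0},
  {"fingers": 1, "tx": -0.001, "ty": -0.055, "tz": 0, "ax": 0, "ay": 0, "az": 0},
  {"fingers": 1, "tx": -0.001, "ty": -0.055, "tz": 0, "ax": 0, "ay": 0, "az": 0},
])

```text
time: 29.7
tcp_pos: [0.5144, 0.2191, 0.1053]
orientation: [-179.9, 0.4, 78.5]
ft_force: [-4.6, -6.5, 5.2]
finger_gap: -0.0
gripper_force: 3.7
```

>>> jog_arm([
  {"fingers": 1, "tx": -0.012, "ty": 0, "tz": 0, "ax": 0, "ay": 0, "az": 0},
  {"fingers": 1, "tx": -0.012, "ty": 0.055, "tz": 0, "ax": 0, "ay": 0, "az": 0},
  {"fingers": 1, "tx": -0.012, "ty": 0.11, "tz": 0, "ax": 0, "ay": 0, "az": 0},
  {"fingers": 1, "tx": -0.012, "ty": 0.11, "tz": 0, "ax": 0, "ay": 0, "az": 0},
  {"fingers": 1, "tx": -0.006, "ty": 0.11, "tz": 0, "ax": 0, "ay": 0, "az": 0},
  {"fingers": 1, "tx": -0.003, "ty": 0.11, "tz": 0, "ax": 0, "ay": 0, "az": 0},
  {"fingers": 1, "tx": -0.001, "ty": 0.11, "tz": 0, "ax": 0, "ay": 0, "az": 0},
  {"fingers": 1, "tx": 0, "ty": 0.11, "tz": 0, "ax": 0, "ay": 0, "az": 0},
  {"fingers": 1, "tx": 0, "ty": 0.11, "tz": 0, "ax": 0, "ay": 0, "az": 0},
])

```text
time: 30.6
tcp_pos: [0.6227, 0.1975, 0.1062]
orientation: [179.8, 0.4, 78.6]
ft_force: [2.2, -6.5, 2.0]
finger_gap: -0.0003
gripper_force: 3.1
```

```bash
python3 - <<'E'
from sim import *
st(); E=R.from_euler('xyz',[180,0,78.7],degrees=True)
for v in([.585,.265],):pass
c=np.load('cmd.npy'); c[:3]=np.r_[tab(-.078,-.055),.106]; np.save('cmd.npy',c)
P=lambda x,y,z:np.r_[tab(x/1000,y/1000),z/1000]
plan((P(-100,-55,106),E,1,2),(P(-100,-55,230),E,0,4),(P(0,168,230),E,0.05,7),(P(0,168,125),E,.05,5),(P(0,168,108),E,.05,4))
E
```

```text
t 30.6 table [-82.3 -56.5] 106.2 rpy [179.81   0.39  78.62] q [  9.8  36.6 -42.2  94.8  28.2  59.7 -52.8] F [ 2.2 -6.5  2. ] M [-1.43 -0.32 -0.04] gap -0.3 gf 3.1104623805731535
2 x {"fingers": 1, "tx": -0.022, "ty": -0.0, "tz": 0.0, "ax": 0.0, "ay": 0.0, "az": 0.0}
4 x {"fingers": 0, "tx": -0.0, "ty": 0.0001, "tz": -0.124, "ax": 0.0, "ay": 0.0, "az": 0.0}
7 x {"fingers": 0.05, "tx": 0.1, "ty": -0.223, "tz": -0.0001, "ax": 0.0, "ay": 0.0, "az": 0.0}
5 x {"fingers": 0.05, "tx": -0.0, "ty": -0.0001, "tz": 0.105, "ax": 0.0, "ay": 0.0, "az": 0.0}
4 x {"fingers": 0.05, "tx": 0.0, "ty": 0.0, "tz": 0.017, "ax": 0.0, "ay": 0.0, "az": 0.0}
```

>>> jog_arm([
  {"fingers": 1, "tx": -0.022, "ty": 0, "tz": 0, "ax": 0, "ay": 0, "az": 0},
  {"fingers": 1, "tx": -0.022, "ty": 0, "tz": -0.03, "ax": 0, "ay": 0, "az": 0},
  {"fingers": 0.05, "tx": -0.022, "ty": 0, "tz": -0.124, "ax": 0, "ay": 0, "az": 0},
  {"fingers": 0.05, "tx": -0.022, "ty": 0, "tz": -0.124, "ax": 0, "ay": 0, "az": 0},
  {"fingers": 0.05, "tx": -0.022, "ty": 0, "tz": -0.124, "ax": 0, "ay": 0, "az": 0},
])

```text
time: 31.1
tcp_pos: [0.6205, 0.1852, 0.2388]
orientation: [179.2, -0.5, 78.9]
ft_force: [0.1, 0.4, 0.2]
finger_gap: 0.043
gripper_force: 0.0
```

>>> jog_arm([
  {"fingers": 0.05, "tx": 0.1, "ty": -0.223, "tz": 0, "ax": 0, "ay": 0, "az": 0},
  {"fingers": 0.05, "tx": 0.1, "ty": -0.223, "tz": 0, "ax": 0, "ay": 0, "az": 0},
  {"fingers": 0.05, "tx": 0.1, "ty": -0.223, "tz": 0, "ax": 0, "ay": 0, "az": 0},
  {"fingers": 0.05, "tx": 0.1, "ty": -0.223, "tz": 0, "ax": 0, "ay": 0, "az": 0},
  {"fingers": 0.05, "tx": 0.1, "ty": -0.223, "tz": 0, "ax": 0, "ay": 0, "az": 0},
  {"fingers": 0.05, "tx": 0.1, "ty": -0.223, "tz": 0, "ax": 0, "ay": 0, "az": 0},
  {"fingers": 0.05, "tx": 0.1, "ty": -0.223, "tz": 0, "ax": 0, "ay": 0, "az": 0},
])

```text
time: 31.8
tcp_pos: [0.4159, 0.3235, 0.2297]
orientation: [179.9, 0.1, 79.1]
ft_force: [0.9, -0.4, -0.2]
finger_gap: 0.0813
gripper_force: 0.0
```

>>> jog_arm([
  {"fingers": 0.05, "tx": 0, "ty": 0, "tz": 0.04, "ax": 0, "ay": 0, "az": 0},
  {"fingers": 0.05, "tx": 0, "ty": 0, "tz": 0.08, "ax": 0, "ay": 0, "az": 0},
  {"fingers": 0.05, "tx": 0, "ty": 0, "tz": 0.105, "ax": 0, "ay": 0, "az": 0},
  {"fingers": 0.05, "tx": 0, "ty": 0, "tz": 0.115, "ax": 0, "ay": 0, "az": 0},
  {"fingers": 0.05, "tx": 0, "ty": 0, "tz": 0.121, "ax": 0, "ay": 0, "az": 0},
  {"fingers": 0.05, "tx": 0, "ty": 0, "tz": 0.121, "ax": 0, "ay": 0, "az": 0},
])

```text
time: 32.4
tcp_pos: [0.4197, 0.3215, 0.1089]
orientation: [180.0, -0.0, 78.6]
ft_force: [0.3, 0.8, 0.1]
finger_gap: 0.0811
gripper_force: 0.0
```

>>> jog_arm([
  {"fingers": 1, "tx": 0, "ty": 0, "tz": 0, "ax": 0, "ay": 0, "az": 0},
  {"fingers": 1, "tx": 0, "ty": 0, "tz": 0, "ax": 0, "ay": 0, "az": 0},
  {"fingers": 1, "tx": 0, "ty": 0, "tz": 0, "ax": 0, "ay": 0, "az": 0},
  {"fingers": 1, "tx": 0, "ty": 0, "tz": 0, "ax": 0, "ay": 0, "az": 0},
  {"fingers": 1, "tx": 0, "ty": 0, "tz": 0, "ax": 0, "ay": 0, "az": 0},
], grip_force=30)

```text
time: 32.9
tcp_pos: [0.4204, 0.3226, 0.1105]
orientation: [179.8, -0.1, 78.6]
ft_force: [-0.3, -0.0, 6.8]
finger_gap: 0.0611
gripper_force: 34.8
```

```bash
python3 - <<'E'
from sim import *
st(); E=R.from_euler('xyz',[180,0,78.7],degrees=True)
c=np.load('cmd.npy'); c[2]=.109; np.save('cmd.npy',c)
P=lambda x,y,z:np.r_[tab(x/1000,y/1000),z/1000]
plan((P(0,168,200),E,1,4),(P(0,0,200),E,1,6),(P(0,0,131),E,1,5),(P(0,0,126),E,1,4))
E
```

```text
t 32.9 table [  0.8 166.5] 110.5 rpy [ 1.7981e+02 -1.1000e-01  7.8640e+01] q [ 1.000e-01  2.560e+01 -4.960e+01  1.121e+02  2.440e+01  5.310e+01
 -7.300e+01] F [-0.3 -0.   6.8] M [-0.06  0.08 -0.02] gap 61.1 gf 34.842901825904846
4 x {"fingers": 1, "tx": -0.0, "ty": 0.0, "tz": -0.091, "ax": 0.0, "ay": 0.0, "az": 0.0}
6 x {"fingers": 1, "tx": -0.0, "ty": 0.168, "tz": 0.0001, "ax": 0.0, "ay": 0.0, "az": 0.0}
5 x {"fingers": 1, "tx": -0.0, "ty": 0.0, "tz": 0.069, "ax": 0.0, "ay": 0.0, "az": 0.0}
4 x {"fingers": 1, "tx": -0.0, "ty": 0.0, "tz": 0.005, "ax": 0.0, "ay": 0.0, "az": 0.0}
```

>>> jog_arm([
  {"fingers": 1, "tx": 0, "ty": 0, "tz": -0.03, "ax": 0, "ay": 0, "az": 0},
  {"fingers": 1, "tx": 0, "ty": 0, "tz": -0.07, "ax": 0, "ay": 0, "az": 0},
  {"fingers": 1, "tx": 0, "ty": 0, "tz": -0.091, "ax": 0, "ay": 0, "az": 0},
  {"fingers": 1, "tx": 0, "ty": 0, "tz": -0.091, "ax": 0, "ay": 0, "az": 0},
])

```text
time: 33.3
tcp_pos: [0.4209, 0.3235, 0.2033]
orientation: [179.6, -0.3, 78.6]
ft_force: [-0.3, 0.4, -0.1]
finger_gap: 0.0612
gripper_force: 34.1
```

>>> jog_arm([
  {"fingers": 1, "tx": 0, "ty": 0.04, "tz": 0, "ax": 0, "ay": 0, "az": 0},
  {"fingers": 1, "tx": 0, "ty": 0.08, "tz": 0, "ax": 0, "ay": 0, "az": 0},
  {"fingers": 1, "tx": 0, "ty": 0.12, "tz": 0, "ax": 0, "ay": 0, "az": 0},
  {"fingers": 1, "tx": 0, "ty": 0.15, "tz": 0, "ax": 0, "ay": 0, "az": 0},
  {"fingers": 1, "tx": 0, "ty": 0.168, "tz": 0, "ax": 0, "ay": 0, "az": 0},
  {"fingers": 1, "tx": 0, "ty": 0.168, "tz": 0, "ax": 0, "ay": 0, "az": 0},
])

```text
time: 33.9
tcp_pos: [0.5861, 0.2853, 0.1972]
orientation: [-180.0, 0.2, 78.3]
ft_force: [0.7, -0.9, -0.8]
finger_gap: 0.0614
gripper_force: 34.1
```

>>> jog_arm([
  {"fingers": 1, "tx": 0, "ty": 0, "tz": 0.03, "ax": 0, "ay": 0, "az": 0},
  {"fingers": 1, "tx": 0, "ty": 0, "tz": 0.055, "ax": 0, "ay": 0, "az": 0},
  {"fingers": 1, "tx": 0, "ty": 0, "tz": 0.065, "ax": 0, "ay": 0, "az": 0},
  {"fingers": 1, "tx": 0, "ty": 0, "tz": 0.069, "ax": 0, "ay": 0, "az": 0},
  {"fingers": 1, "tx": 0, "ty": 0, "tz": 0.071, "ax": 0, "ay": 0, "az": 0},
  {"fingers": 1, "tx": 0, "ty": 0, "tz": 0.073, "ax": 0, "ay": 0, "az": 0},
  {"fingers": 1, "tx": 0, "ty": 0, "tz": 0.073, "ax": 0, "ay": 0, "az": 0},
])

```text
time: 34.6
tcp_pos: [0.5845, 0.2894, 0.1286]
orientation: [179.8, -0.1, 78.7]
ft_force: [-0.2, -0.3, 1.4]
finger_gap: 0.061
gripper_force: 34.3
```

>>> jog_arm([
  {"fingers": 0.1, "tx": 0, "ty": 0, "tz": 0, "ax": 0, "ay": 0, "az": 0},
  {"fingers": 0.05, "tx": 0, "ty": 0, "tz": 0, "ax": 0, "ay": 0, "az": 0},
  {"fingers": 0.05, "tx": 0, "ty": 0, "tz": 0, "ax": 0, "ay": 0, "az": 0},
  {"fingers": 0.05, "tx": 0, "ty": 0, "tz": -0.02, "ax": 0, "ay": 0, "az": 0},
  {"fingers": 0.05, "tx": 0, "ty": 0, "tz": -0.06, "ax": 0, "ay": 0, "az": 0},
  {"fingers": 0.05, "tx": 0, "ty": 0, "tz": -0.11, "ax": 0, "ay": 0, "az": 0},
  {"fingers": 0.05, "tx": 0, "ty": 0, "tz": -0.16, "ax": 0, "ay": 0, "az": 0},
  {"fingers": 0.05, "tx": -0.05, "ty": 0, "tz": -0.2, "ax": 0, "ay": 0, "az": 0},
  {"fingers": 0.05, "tx": -0.1, "ty": 0, "tz": -0.22, "ax": 0, "ay": 0, "az": 0},
  {"fingers": 0.05, "tx": -0.15, "ty": 0, "tz": -0.22, "ax": 0, "ay": 0, "az": 0},
])

```text
time: 35.6
tcp_pos: [0.5582, 0.1585, 0.349]
orientation: [179.6, -0.2, 78.8]
ft_force: [0.8, -0.1, -0.4]
finger_gap: 0.0807
gripper_force: 0.0
```

```bash
python3 - <<'E'
from sim import *
st(); save('scene','scene12.png');save('side','side12.png');save('wrist','w12.png')
a=cv2.imread('pics/scene12.png')[140:330,225:445]; b=cv2.imread('pics/side12.png')[110:275,225:465]; w=cv2.imread('pics/w12.png')
m=np.zeros((600,800,3),np.uint8); m[:346,:400]=cv2.resize(a,(400,346),interpolation=cv2.INTER_CUBIC); m[:275,400:]=cv2.resize(b,(400,275),interpolation=cv2.INTER_CUBIC); m[350:600,400:]=cv2.resize(w,(400,250))
cv2.imwrite('pics/m12.png',m)
E
```

```text
t 35.6 table [-133.1   -0.9] 349.0 rpy [179.61  -0.19  78.84] q [ 22.9  15.8 -51.4  91.2  12.7  78.6 -41. ] F [ 0.8 -0.1 -0.4] M [-0.03 -0.04 -0.04] gap 80.7 gf 0.0
```

View pics/m12.png

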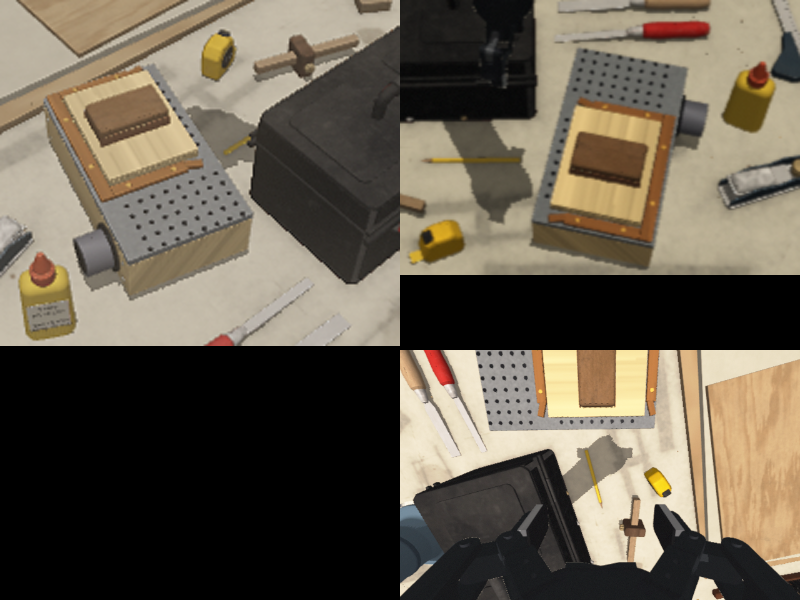

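The final views show the door home between the stops and against the back stop, plain face up, with the block flat on its middle. The tape measure, glue bottle and gauge are undisturbed.

>>> jog_arm([
  {"fingers": 0.05, "tx": 0, "ty": 0, "tz": 0, "ax": 0, "ay": 0, "az": 0},
  {"fingers": 0.05, "tx": 0, "ty": 0, "tz": 0, "ax": 0, "ay": 0, "az": 0},
  {"fingers": 0.05, "tx": 0, "ty": 0, "tz": 0, "ax": 0, "ay": 0, "az": 0},
])

```text
time: 36.05
tcp_pos: [0.5568, 0.1595, 0.3449]
orientation: [180.0, -0.0, 78.9]
ft_force: [-0.3, 0.8, -0.2]
finger_gap: 0.0812
gripper_force: 0.0
```

```bash
python3 -c "
from workcell import workorder; print(workorder.sign_off())"
```

```text
the job is handed in; nothing more can be done
None
```

The door is turned hinge cups down and fully home against the back stop, the sanding block is back on top right way up, the tape measure, glue bottle and marking gauge were left alone, and the job was handed in at 36 s (no verdict was returned).

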